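# Clear the joinery bench: sort rails, bench dogs and wax tin

## Robot

A 7-joint arm with a two-finger parallel gripper is mounted at the origin on the work surface. World frame = base frame: x ahead of the robot, y to its left, z up, the work surface at z = 0. Lengths are in m, angles in degrees, forces in N, time in s.
With the tool pointing down it reaches from about 0.4 to 0.9 m from the base axis. Payload 5.6 kg.
Tool frame: the origin (TCP) lies between the finger pads; the fingertips stand 11 mm ahead of it and the grasp point (between the pads) lies 8 mm behind it; z points along the fingers, y is the direction in which the jaws open and shut (so a half turn about z gives the same grasp; the last joint's range is limited). The gripper opens to 92 mm and grips with 3 to 60 N. Pads are 20 mm wide; open, the fingers measure 128 mm over their backs; the gripper's body (75 mm by 189 mm) begins 69 mm behind the grasp point.
Start: joints at [-68.927, 26.786, -0.665, 91.828, 0.344, 61.387, -3.226], TCP at [0.26, 0.596, 0.226] pointing down, gripper open.
Joint ranges: [-144.91, 144.91], [-17.63, 115.5], [-89.93, 88.59], [15.96, 139.68], [-74.01, 254.01], [8.47, 105.57], [-167.45, 167.45]. Speed limits (degrees/s): [147.25, 147.25, 180, 180, 180, 180, 180].

## Interface

Orientations are given as a 3x3 rotation matrix whose columns are the frame's x, y, z axes.
In Python, from workcell import telemetry, vision, ctrl gives the robot as it stands. The module is installed in compiled form; this text tells all that it offers.
- The arm moves only by the shell command python3 -m handwheel 'ROWS' [OPENING]. ROWS is text: rows parted by semicolons, each of 6 numbers parted by spaces: the shift along the tool's x, y, z in cm, then the turn, a rotation vector about the tool's x, y, z in degrees. In form: tx ty tz wx wy wz; .... A call has 1 to 20 rows; each row is the pose to reach, as a shift and turn from the pose commanded when the call began, along the tool's axes at that moment; what a row does not reach only later rows make up. A row lasts 1/12 s, in which the tool goes at most 41.7 mm and 7.16 degrees, less where a joint would pass 70% of its speed; a pose out of reach is approached as far as the arm can. A call with a gripper value outside its range is refused whole. OPENING is the opening, from -1 (shut) to 1 (fully open), set as the call begins (- or left out, the last holds). The fingers move at their own pace and stop on an object; the grip force is fixed at half the most. Time passes only in rows, so rows that repeat a pose let the fingers close. It gives the time, the measured TCP pose, the force and the opening at its end, in the units of the state.
- telemetry.sense(): the state, without advancing time (a new reading comes with each control period).
- vision.snapshot(name): name is "side" or "top"; returns (picture, depth): 400x640x3 uint8, red, green, blue; 400x640 float32, m along the optical axis (not along the pixel's ray), 0 where there is no reading.
- vision.camera_model(name): a dict with "intrinsics" (3x3 intrinsics, pixels), "R" (3x3) and "t" (3): a world point X has camera coordinates R X + t. Camera axes: x right, y down, z forward; pixel columns grow to the right and rows downward; lengths in m; the calibration is good to about 2 mm. A picture is of the moment at which its call begins. camera_model takes no time and is no camera call.
- ctrl.finish_job(): hands the job in, once; it reports no verdict.
The state is a dict: "time_s": time; "joint_positions": joint angles; "qd": joint speeds; "effort": joint torques, N m; "eef_pos": TCP position; "orientation": TCP orientation; "wrist_force": force on the tool from outside, world axes, zero at the start; "moment": the same for the moment, N m; "grip_width": finger opening in m.
Only numpy, scipy, OpenCV 4.12 (cv2) and the standard library are available. Lean on these libraries where they do the work, as an engineer would, in place of code of your own. Each camera call takes 0.05 s, during which the arm holds its last target.

## Task

Sort the bench: lay the two tenoned beech rails flat, both directly on the floor of the low oblong wooden tray, stand the two black bench dogs upright in the square grey box, and stand the wax tin, which somebody left on top of one rail, wholly on the round cork mat. Keep the tin upright throughout, leave the red sanding block and the amber jar where they are, and let go of everything at the end.

Things in the scene. Friction and masses are not known exactly. Their poses are not given: they have to be found in the camera images.
- rail_a_mid (a point): short frame rail of pale beech, 130 long (x) x 30 wide (y) x 40 high (z) over all: a 94 mm long body with a 20 mm long stub tenon (12 wide, 28 high) at each end; about 0.11 kg; lying on the bench, underside down; this point is its centre, 20 mm above its underside. Nothing stands on this rail
- rail_b_mid (a point): short frame rail of pale beech, 130 long (x) x 30 wide (y) x 40 high (z) over all: a 94 mm long body with a 20 mm long stub tenon (12 wide, 28 high) at each end; about 0.11 kg; lying on the bench, underside down; this point is its centre, 20 mm above its underside. The wax tin stands on this rail at the start, near its middle
- tin_mid (a point): closed round wax tin, bare metal with a brassy lid, 61 dia x 40 high, about 0.16 kg, standing on rail_b at the start; this point is its centre, half-way up (20 mm above its underside); z along its axis
- dog_a_mid (a point): black cylindrical bench dog with a thin steel band, 30 dia x 70 high, standing upright on the bench, about 0.12 kg; this point is its centre, half-way up (35 mm above its foot); z along its axis
- dog_b_mid (a point): black cylindrical bench dog with a thin steel band, 30 dia x 70 high, standing upright on the bench, about 0.12 kg; this point is its centre, half-way up (35 mm above its foot); z along its axis. Same as the other; they are interchangeable
- tray: low oblong plywood tray fixed to the bench, 166 (x) x 146 (y) outside, 156 x 136 inside; floor 4 mm thick, dark lip 5 mm thick whose top is 12 mm above the bench (8 mm above the floor). It takes both rails side by side along x. Origin: centre of its underside, at bench height
- box: square grey open box fixed to the bench, 120 x 120 outside, 110 x 110 inside, 34 mm high, walls 5 mm thick, floor 5 mm thick. It takes both dogs. Origin: centre of its underside, at bench height
- mat: round cork mat fixed to the bench, 104 dia, 5 mm thick. Origin: centre of its underside, at bench height
- sander_mid (a point): red sanding block with a cork sole, 100 (x) x 60 (y, over its side screws) x 38 high, standing on the bench among the things; not to be moved; this point is its centre, half-way up
- jar_mid (a point): small closed amber glass jar with a white lid, 48 dia x 56 high, standing on the bench; not to be moved; this point is its centre, half-way up
Not all that is in view belongs to the job. Of the things that look like the box, the middle-sized one is meant.

How it is judged:
By the outcome, as a careful person would: the job done as asked, in the order asked, and still so for the second after the job is handed in, with the robot touching nothing.
It also fails if it takes over 118 s, if anything falls off the work surface, if the arm or the gripper's body presses on something with over 40 N, if the wrist force passes 120 N, or if a joint passes its speed limit or range.

## Working session

There is one attempt and no reset: what is moved stays moved. The work goes in short steps, Python scripts to look and compute and a shell command to move; the robot and the scene stay as the last step left them, time stands still between calls to the robot, and variables do not carry over. Pictures are saved under pics/ and viewed, and the job is handed in when it is done.

```bash
mkdir -p pics; python3 - <<'E'
from workcell import telemetry, vision, ctrl
import cv2,numpy as np
s=telemetry.sense()
print({k:np.round(v,3).tolist() for k,v in s.items()})
for n in("top","side"):
    p,d=vision.snapshot(n); np.savez(f"pics/{n}0.npz",p=p,d=d)
    cv2.imwrite(f"pics/{n}0.png",p[:,:,::-1])
    m=vision.camera_model(n); print(n,{k:np.round(v,4).tolist() for k,v in m.items()})
E
```

```text
{'time_s': 0.0, 'joint_positions': [-68.926, 26.836, -0.665, 91.882, 0.344, 61.386, -3.226], 'qd': [0.039, 0.07, 0.023, -0.005, 0.071, -0.009, -0.031], 'effort': [0.0, -52.058, -0.012, -24.375, -0.057, 0.017, 0.0], 'eef_pos': [0.259, 0.595, 0.225], 'orientation': [[-0.917, 0.399, -0.001], [0.399, 0.917, -0.002], [-0.0, -0.002, -1.0]], 'wrist_force': [0.49, -0.874, 0.571], 'moment': [-0.039, -0.029, -0.017], 'grip_width': 0.092}
top {'intrinsics': [[487.3297, 0.0, 316.0603], [0.0, 487.3297, 193.6023], [0.0, 0.0, 1.0]], 'R': [[0.0936, -0.9956, 0.0027], [-0.9668, -0.0916, -0.2386], [0.2378, 0.0197, -0.9711]], 't': [-0.0652, 0.5023, 1.5398]}
side {'intrinsics': [[391.8559, 0.0, 316.1148], [0.0, 391.8559, 199.9579], [0.0, 0.0, 1.0]], 'R': [[0.9193, -0.3934, -0.0079], [-0.3135, -0.7201, -0.6191], [0.2379, 0.5716, -0.7853]], 't': [-0.4491, 0.1657, 0.9905]}
```

View pics/top0.png

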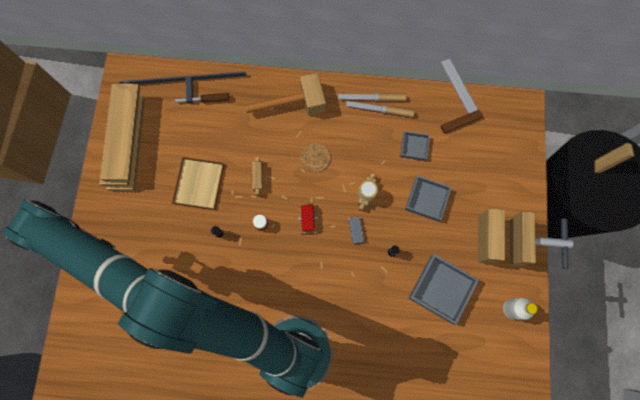

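View pics/side0.png

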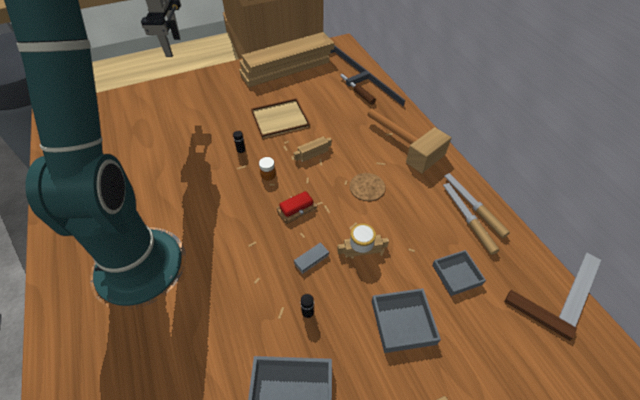

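```bash
cat > h.py <<'E'
from workcell import telemetry, vision, ctrl
import cv2,numpy as np
def grab(n,tag):
    p,d=vision.snapshot(n); np.savez(f"pics/{n}{tag}.npz",p=p,d=d)
    return p,d
def crop(p,c0,r0,c1,r1,k,f):
    cv2.imwrite(f,cv2.resize(np.ascontiguousarray(p[r0:r1,c0:c1,::-1]),None,fx=k,fy=k,interpolation=cv2.INTER_CUBIC))
def ray(n,uv,z):
    m=vision.camera_model(n);K,R,t=[np.array(m[k],float) for k in("intrinsics","R","t")]
    uv=np.atleast_2d(uv).astype(float)
    d=(R.T@(np.linalg.inv(K)@np.c_[uv,np.ones(len(uv))].T)).T
    c=-R.T@t
    return c+d*((z-c[2])/d[:,2])[:,None]
def cloud(n,d):
    m=vision.camera_model(n);K,R,t=[np.array(m[k],float) for k in("intrinsics","R","t")]
    v,u=np.mgrid[:d.shape[0],:d.shape[1]]
    X=np.stack([(u-K[0,2])/K[0,0]*d,(v-K[1,2])/K[1,1]*d,d],-1)
    return (X-t)@R
def proj(n,X):
    m=vision.camera_model(n);K,R,t=[np.array(m[k],float) for k in("intrinsics","R","t")]
    x=(np.atleast_2d(X)@R.T+t)@K.T
    return x[:,:2]/x[:,2:]
E
python3 - <<'E'
from h import *
p=np.load("pics/top0.npz")["p"];d=np.load("pics/top0.npz")["d"]
crop(p,165,130,325,250,5,"pics/c1.png");crop(p,325,120,485,240,5,"pics/c2.png")
P=cloud("top",d)
for n,(u,v) in dict(bench=(280,190),tray=(199,183),mat=(315,157),box=(429,199),dogA=(216,230),dogB=(393,250),jar=(260,220),sander=(308,212),tin=(369,189),railA=(257,176),stone=(356,230)).items(): print(n,np.round(P[v,u],4))
E
```

```text
bench [0.5215 0.1071 0.0028]
tray [0.5196 0.3856 0.0039]
mat [ 0.6495 -0.0007  0.0055]
box [ 0.5371 -0.4     0.0059]
dogA [0.354  0.2898 0.0712]
dogB [ 0.3434 -0.2785  0.0698]
jar [0.4018 0.1552 0.0585]
sander [0.4467 0.0033 0.0397]
tin [ 0.5345 -0.1886  0.0749]
railA [0.5549 0.1867 0.034 ]
stone [ 0.4053 -0.1602  0.0191]
```

View pics/c1.png

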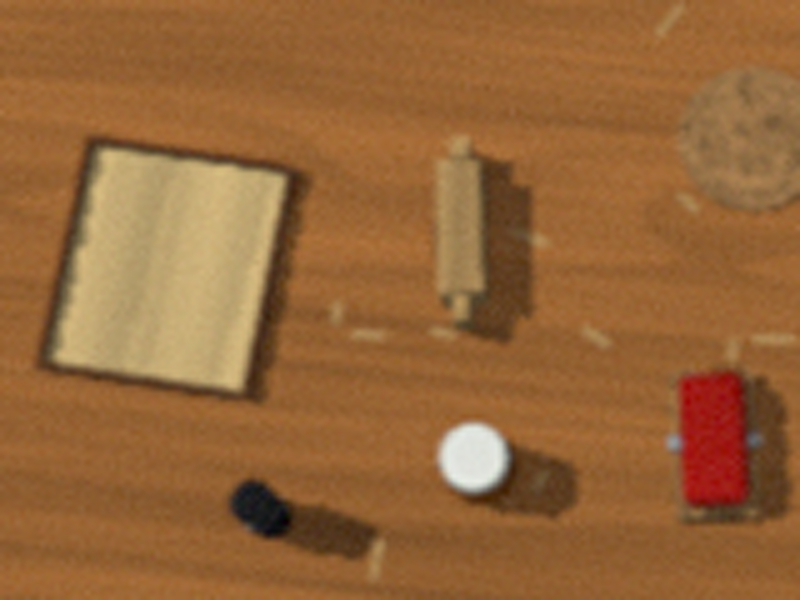

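View pics/c2.png

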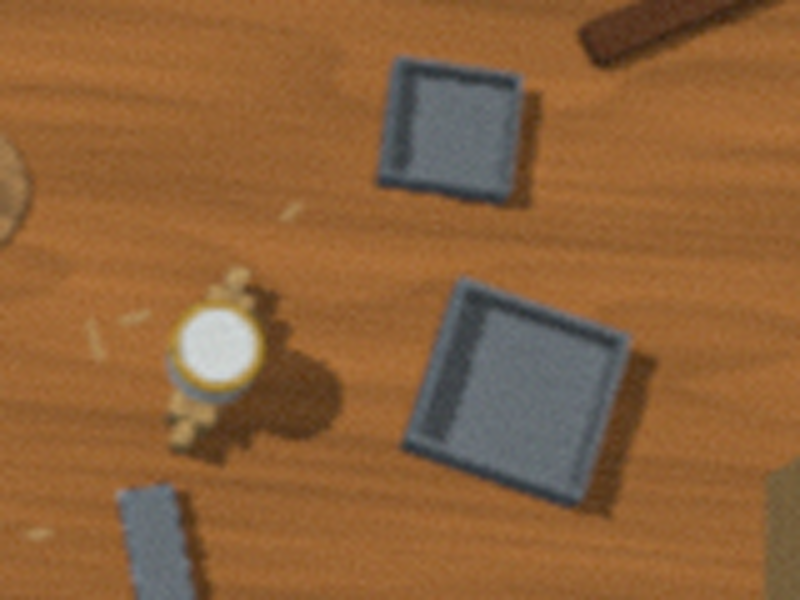

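```bash
cat > meas.py <<'E'
from h import *
def roi_mask(P,xy,r,zlo,zhi):
    return (np.hypot(P[...,0]-xy[0],P[...,1]-xy[1])<r)&(P[...,2]>zlo)&(P[...,2]<zhi)
def meas(n,P,xy,r,ztop,tol=.008,hi=.012):
    m=roi_mask(P,xy,r,ztop-tol,ztop+hi).astype(np.uint8)
    k,l,st,_=cv2.connectedComponentsWithStats(m)
    if k<2: return None
    m=l==1+np.argmax(st[1:,4])
    v,u=np.nonzero(m)
    X=ray(n,np.c_[u,v],ztop)[:,:2]
    c=cv2.minAreaRect((X*1000).astype(np.float32))
    d,V=np.linalg.eigh(np.cov(X.T)); a=np.degrees(np.arctan2(V[1,1],V[0,1]))
    return dict(n=len(u),mean=np.round(X.mean(0),4),rectc=np.round(np.array(c[0])/1000,4),size=np.round(c[1],1),ang=round(c[2],1),pca=round(a,1))
E
python3 - <<'E'
from meas import *
for n in("top","side"):
    z=np.load(f"pics/{n}0.npz");P=cloud(n,z["d"])
    b=P[(abs(P[...,0]-.6)<.03)&(abs(P[...,1]-.08)<.03)][:,2]
    print(n,"bench z",b.mean().round(4),b.std().round(4))
    for nm,xy,r,zt in [("dogA",(.354,.29),.045,.07),("dogB",(.343,-.279),.045,.07),("jar",(.40,.155),.05,.056),("sander",(.44,.003),.075,.038),("tin",(.535,-.189),.06,.08),("railA",(.555,.187),.09,.04),("railB",(.53,-.19),.09,.04)]:
        print(nm,meas(n,P,xy,r,zt))
E
```

```text
top bench z -0.0003 0.0036
dogA {'n': 69, 'mean': array([0.3539, 0.2918]), 'rectc': array([0.3541, 0.2917]), 'size': array([25.9, 29.1]), 'ang': 5.4, 'pca': np.float64(76.0)}
dogB {'n': 71, 'mean': array([ 0.346 , -0.2847]), 'rectc': array([ 0.3456, -0.2848]), 'size': array([28.9, 25.4]), 'ang': 3.3, 'pca': np.float64(157.9)}
jar {'n': 135, 'mean': array([0.3991, 0.1564]), 'rectc': array([0.3998, 0.156 ]), 'size': array([39.9, 41.2]), 'ang': 51.5, 'pca': np.float64(-148.0)}
sander {'n': 345, 'mean': array([0.4305, 0.0023]), 'rectc': array([0.4306, 0.0018]), 'size': array([87.4, 46. ]), 'ang': 5.8, 'pca': np.float64(-172.5)}
tin {'n': 271, 'mean': array([ 0.5333, -0.1863]), 'rectc': array([ 0.5332, -0.1865]), 'size': array([60.6, 55.4]), 'ang': 4.1, 'pca': np.float64(169.7)}
railA {'n': 265, 'mean': array([0.5565, 0.1862]), 'rectc': array([0.5556, 0.1862]), 'size': array([129.5,  27. ]), 'ang': 6.9, 'pca': np.float64(-172.5)}
railB {'n': 64, 'mean': array([ 0.4983, -0.1758]), 'rectc': array([ 0.4942, -0.1764]), 'size': array([34.5, 39.2]), 'ang': 78.2, 'pca': np.float64(142.6)}
side b
[... 390 characters left out ...]
4017, 0.1564]), 'size': array([48.1, 40.4]), 'ang': 71.9, 'pca': np.float64(73.9)}
sander {'n': 454, 'mean': array([0.4307, 0.0015]), 'rectc': array([0.431 , 0.0011]), 'size': array([89.5, 49.7]), 'ang': 8.3, 'pca': np.float64(-170.8)}
tin {'n': 451, 'mean': array([ 0.5335, -0.1851]), 'rectc': array([ 0.5338, -0.1847]), 'size': array([64.1, 58.3]), 'ang': 63.7, 'pca': np.float64(57.9)}
railA {'n': 296, 'mean': array([0.5576, 0.1874]), 'rectc': array([0.5569, 0.187 ]), 'size': array([129.3,  38.1]), 'ang': 7.7, 'pca': np.float64(-172.2)}
railB {'n': 270, 'mean': array([ 0.5358, -0.1884]), 'rectc': array([ 0.5365, -0.1892]), 'size': array([ 44.2, 128.1]), 'ang': 75.7, 'pca': np.float64(165.4)}
```

```bash
python3 - <<'E'
from meas import *
def big(m,c):
    k,l,st,ce=cv2.connectedComponentsWithStats(m.astype(np.uint8))
    i=l[c[1],c[0]]
    if i==0: i=1+np.argmax(st[1:,4])
    return l==i
for n in("top","side"):
    z=np.load(f"pics/{n}0.npz");p=z["p"];hsv=cv2.cvtColor(p,cv2.COLOR_RGB2HSV).astype(int)
    cs=dict(top=dict(tray=(199,183),box=(429,199),mat=(315,157)),side=dict(tray=(280,118),box=(405,322),mat=(367,186)))[n]
    for k,c in cs.items(): print(n,k,hsv[c[1]-2:c[1]+3,c[0]-2:c[0]+3].reshape(-1,3).mean(0).round())
    print("bench",hsv[188:192,278:282].reshape(-1,3).mean(0))
    H,S,V=hsv[...,0],hsv[...,1],hsv[...,2]
    # tray floor: light and less saturated
    m=big((S<150)&(V>150)&(H>12)&(H<30),cs["tray"])
    v,u=np.nonzero(m);X=ray(n,np.c_[u,v],.004)[:,:2]; r=cv2.minAreaRect((X*1000).astype(np.float32)); print("tray floor",len(u),X.mean(0).round(4),r)
    m=big((S<110)&(H>85),cs["box"])
    m=cv2.morphologyEx(m.astype(np.uint8),cv2.MORPH_CLOSE,np.ones((7,7)))
    v,u=np.nonzero(m);X=ray(n,np.c_[u,v],.034)[:,:2]; r=cv2.minAreaRect((X*1000).astype(np.float32)); print("box rim",len(u),X.mean(0).round(4),r)
    m=big(cv2.medianBlur(((S<150)&(H>5)&(H<25)).astype(np.uint8),3)>0,cs["mat"])
    v,u=np.nonzero(m);X=ray(n,np.c_[u,v],.005)[:,:2]; (c,r)=cv2.minEnclosingCircle((X*1000).astype(np.float32)); print("mat",len(u),X.mean(0).round(4),c,r)
E
```

```text
top tray [ 20. 104. 195.]
top box [101.  27. 114.]
top mat [ 16. 134. 147.]
bench [ 14.3125 169.8125 156.4375]
tray floor 1643 [0.5185 0.3863] ((519.4053955078125, 386.87493896484375), (130.42242431640625, 154.15162658691406), 86.66837310791016)
box rim 1278 [ 0.5323 -0.3901] ((532.7994384765625, -390.37762451171875), (119.6036376953125, 123.43860626220703), 75.38052368164062)
mat 675 [ 0.6489 -0.0014] (648.9327392578125, -1.2109047174453735) 52.475887298583984
side tray [ 20.  94. 196.]
side box [102.  25. 117.]
side mat [ 16. 123. 146.]
bench [ 13.875 154.375 147.625]
tray floor 1071 [0.5195 0.3911] ((520.3101806640625, 392.9851379394531), (123.0046157836914, 154.34286499023438), 87.03511047363281)
box rim 3106 [ 0.5306 -0.397 ] ((531.5986328125, -394.42535400390625), (125.79720306396484, 123.51819610595703), 75.32067108154297)
mat 846 [ 0.6489 -0.0011] (649.2794189453125, 0.6880578994750977) 55.634429931640625
```

```bash
python3 - <<'E'
from meas import *
z=np.load("pics/top0.npz");p=z["p"]
c=np.array([(90,138),(300,168),(252,398),(40,368)],float);uv=(c+.5)/5-.5+[165,130]
X=ray("top",uv,.012)[:,:2];print(X.round(4),X.mean(0),[np.hypot(*(X[i]-X[i-1])).round(4) for i in range(4)])
for a,b in((2,1),(3,0)): e=X[b]-X[a];print(np.degrees(np.arctan2(e[1],e[0])))
for a,b in((1,0),(2,3)): e=X[b]-X[a];print(np.degrees(np.arctan2(e[1],e[0]))-90)
s=np.load("pics/side0.npz")["p"];crop(s,240,90,400,210,5,"pics/c3.png")
c=np.array([(462,278),(632,335),(582,503),(403,447)],float);uv=(c+.5)/5-.5+[325,120]
X=ray("top",uv,.034)[:,:2];print(X.round(4),X.mean(0),[np.hypot(*(X[i]-X[i-1])).round(4) for i in range(4)])
for a,b in((2,1),(3,0)): e=X[b]-X[a];print(np.degrees(np.arctan2(e[1],e[0])))
for a,b in((1,0),(2,3)): e=X[b]-X[a];print(np.degrees(np.arctan2(e[1],e[0]))-90)
E
```

```text
[[0.6035 0.4536]
 [0.5957 0.3064]
 [0.4325 0.3162]
 [0.4395 0.4613]] [0.51781196 0.38437411] [np.float64(0.1642), np.float64(0.1473), np.float64(0.1636), np.float64(0.1452)]
-3.42116865981975
-2.697388249703933
-3.026340356822601
-2.769697155005602
[[ 0.6086 -0.3503]
 [ 0.5796 -0.4657]
 [ 0.4617 -0.4361]
 [ 0.4883 -0.3165]] [ 0.53457054 -0.39215874] [np.float64(0.1249), np.float64(0.119), np.float64(0.1216), np.float64(0.1225)]
-14.134654822575412
-15.705187283895322
-14.102957195916872
-12.552132115984548
```

View pics/c3.png

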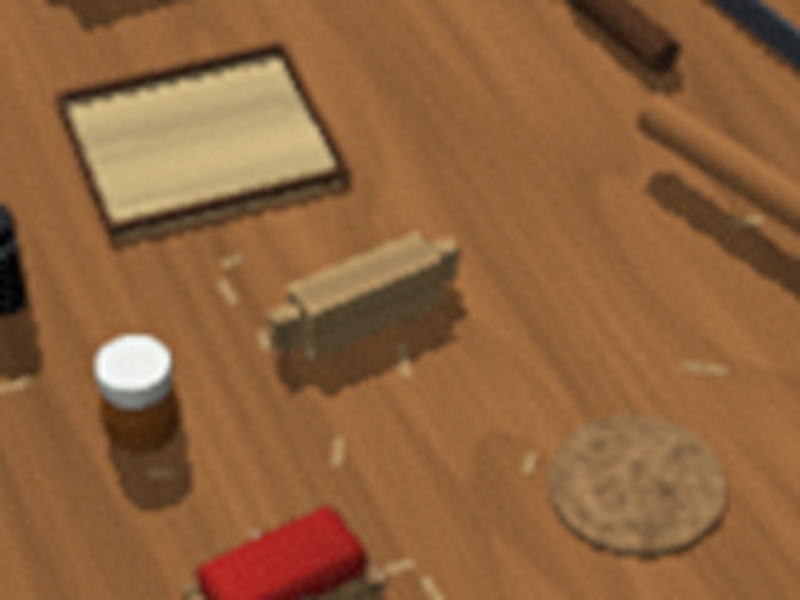

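```bash
cat > go.py <<'E'
import sys
from h import *
from scipy.spatial.transform import Rotation as Ro
# target TCP x y z, jaw angle phi (world, deg)
x,y,z,phi=map(float,sys.argv[1:5])
s=telemetry.sense();R=np.array(s["orientation"]);p=np.array(s["eef_pos"])
cur=np.degrees(np.arctan2(R[1,1],R[0,1]))
c,sn=np.cos(np.radians(phi)),np.sin(np.radians(phi))
T=np.column_stack([[-sn*-1*-1,c,0],[c,sn,0],[0,0,-1]])
if np.linalg.det(T)<0: T[:,0]*=-1
d=R.T@(np.array([x,y,z])-p)*100; w=Ro.from_matrix(R.T@T).as_rotvec(degrees=True)
print("pos",p.round(4),"jaw",cur.round(2),"t",round(s["time_s"],2),"F",np.round(s["wrist_force"],1),"w",round(s["grip_width"],4),"j",np.round(s["joint_positions"]))
print("delta cm",d.round(2),"rot",w.round(2),"rows>=",int(np.ceil(max(np.linalg.norm(d)/4.17,np.linalg.norm(w)/7.16))))
E
python3 go.py 0.5565 0.187 0.13 97.5
python3 - <<'E'
from meas import *
c=np.array([(62,98),(283,47),(347,182),(113,237)],float);uv=(c+.5)/5-.5+[240,90]
X=ray("side",uv,.012)[:,:2];print(X.round(4),X.mean(0))
E
```

```text
pos [0.2594 0.5954 0.2247] jaw 66.46 t 0.1 F [0.1 0.1 0.8] w 0.0918 j [-69.  27.  -1.  92.   0.  61.  -3.]
delta cm [-43.55 -25.56   9.52] rot [-9.000e-02 -2.000e-02 -3.104e+01] rows>= 13
[[0.4453 0.4603]
 [0.6052 0.4512]
 [0.592  0.3014]
 [0.4335 0.313 ]] [0.51899745 0.38144532]
```

```bash
python3 -m handwheel '-43.5 -25.5 9.5 0 0 -31;-43.5 -25.5 9.5 0 0 -31;-43.5 -25.5 9.5 0 0 -31;-43.5 -25.5 9.5 0 0 -31;-43.5 -25.5 9.5 0 0 -31;-43.5 -25.5 9.5 0 0 -31;-43.5 -25.5 9.5 0 0 -31;-43.5 -25.5 9.5 0 0 -31;-43.5 -25.5 9.5 0 0 -31;-43.5 -25.5 9.5 0 0 -31;-43.5 -25.5 9.5 0 0 -31;-43.5 -25.5 9.5 0 0 -31;-43.5 -25.5 9.5 0 0 -31;-43.5 -25.5 9.5 0 0 -31;-43.5 -25.5 9.5 0 0 -31;-43.5 -25.5 9.5 0 0 -31' 1; python3 go.py 0.5565 0.187 0.022 97.5
```

```text
time_s: 1.43
eef_pos: [0.5555, 0.1904, 0.1306]
orientation: [[-0.991, -0.132, -0.001], [-0.132, 0.991, 0.001], [0.001, 0.001, -1.0]]
wrist_force: [0.1, 0.5, -0.0]
grip_width: 0.0916
pos [0.5555 0.1904 0.1306] jaw 97.59 t 1.43 F [ 0.1  0.5 -0. ] w 0.0916 j [-22.  27.   0. 105.  -0.  47.  76.]
delta cm [-0.06 -0.36 10.86] rot [ 0.07 -0.04  0.09] rows>= 3
```

```bash
python3 -m handwheel '0 -0.1 5 0 0 0;0 -0.1 5 0 0 0;0 -0.1 5 0 0 0;0 -0.1 5 0 0 0;0 -0.1 5 0 0 0'; python3 go.py 0.5565 0.187 0.022 97.5
python3 - <<'E'
from h import *
p,d=grab("side","1");crop(p,240,90,400,210,5,"pics/s1.png")
p,d=grab("top","1");crop(p,180,100,340,220,5,"pics/t1.png")
E
```

```text
time_s: 1.85
eef_pos: [0.5571, 0.1886, 0.0819]
orientation: [[-0.991, -0.131, 0.001], [-0.131, 0.991, 0.001], [-0.002, 0.001, -1.0]]
wrist_force: [-0.2, 0.6, 0.4]
grip_width: 0.092
pos [0.5571 0.1886 0.0819] jaw 97.53 t 1.85 F [-0.2  0.6  0.4] w 0.092 j [-22.  31.   0. 107.  -0.  42.  76.]
delta cm [ 0.09 -0.15  5.99] rot [0.04 0.09 0.03] rows>= 2
```

View pics/s1.png

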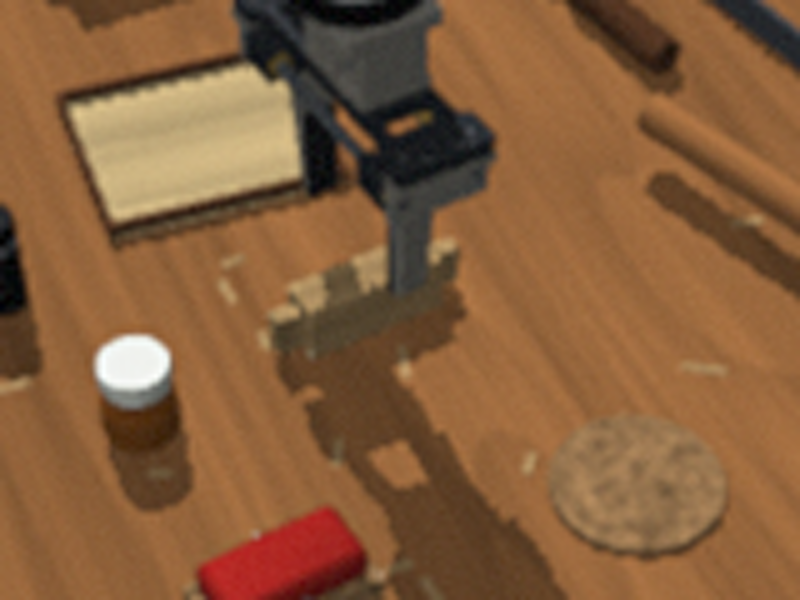

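Side view: the open jaws straddle rail_a (crop ~(365,280)), one finger on each side. Descend and close.

```bash
python3 -m handwheel '0 -0.1 3 0 0 0;0 -0.1 6 0 0 0;0 -0.1 6 0 0 0;0 -0.1 6 0 0 0' && python3 -m handwheel '0 0 0 0 0 0;0 0 0 0 0 0;0 0 0 0 0 0;0 0 0 0 0 0;0 0 0 0 0 0;0 0 0 0 0 0;0 0 0 0 0 0;0 0 0 0 0 0' -1; python3 go.py 0.520 0.4165 0.15 87
```

```text
time_s: 2.28
eef_pos: [0.5562, 0.1862, 0.0204]
orientation: [[-0.992, -0.13, -0.002], [-0.13, 0.992, -0.001], [0.002, -0.001, -1.0]]
wrist_force: [0.0, -0.0, -0.1]
grip_width: 0.092
time_s: 2.95
eef_pos: [0.5569, 0.1864, 0.0207]
orientation: [[-0.992, -0.13, 0.0], [-0.13, 0.992, 0.0], [-0.0, 0.0, -1.0]]
wrist_force: [0.7, 0.7, -0.2]
grip_width: 0.0402
pos [0.5569 0.1864 0.0207] jaw 97.46 t 2.95 F [ 0.7  0.7 -0.2] w 0.0402 j [-22.  37.   0. 108.  -0.  36.  76.]
delta cm [  0.67  23.29 -12.93] rot [0.000e+00 1.000e-02 1.046e+01] rows>= 7
```

```bash
python3 -m handwheel '0 0 0 0 0 0;0 0 0 0 0 0;0 0 0 0 0 0;0 0 0 0 0 0' -1; python3 go.py 0.520 0.4165 0.15 87
```

```text
time_s: 3.28
eef_pos: [0.5568, 0.1867, 0.0206]
orientation: [[-0.992, -0.13, 0.0], [-0.13, 0.992, 0.0], [-0.0, 0.0, -1.0]]
wrist_force: [0.3, 1.5, 1.4]
grip_width: 0.0297
pos [0.5568 0.1867 0.0206] jaw 97.47 t 3.28 F [0.3 1.5 1.4] w 0.0297 j [-22.  37.   0. 108.  -0.  36.  76.]
delta cm [  0.66  23.27 -12.93] rot [2.000e-02 1.000e-02 1.047e+01] rows>= 7
```

```bash
python3 -m handwheel '0 0 -3 0 0 0;0 0 -6 0 0 0;0.2 3 -9 0 0 3;0.4 6 -10 0 0 6;0.6 9 -10 0 0 10.5;0.6 12 -10 0 0 10.5;0.6 15 -10 0 0 10.5;0.7 18 -10 0 0 10.5;0.7 21 -10 0 0 10.5;0.7 23.3 -10 0 0 10.5;0.7 23.3 -10 0 0 10.5;0.7 23.3 -10 0 0 10.5'; python3 go.py 0.520 0.4165 0.026 87
python3 - <<'E'
from h import *
p,d=grab("side","2");crop(p,200,60,360,180,5,"pics/s2.png")
p,d=grab("top","2");crop(p,120,100,280,220,5,"pics/t2.png")
E
```

```text
time_s: 4.28
eef_pos: [0.5184, 0.4177, 0.1197]
orientation: [[-0.999, 0.05, -0.001], [0.05, 0.999, -0.001], [0.001, -0.001, -1.0]]
wrist_force: [0.7, -0.4, -1.8]
grip_width: 0.0297
pos [0.5184 0.4177 0.1197] jaw 87.13 t 4.28 F [ 0.7 -0.4 -1.8] w 0.0297 j [-43.  35.   2.  94.  -1.  51.  47.]
delta cm [-0.18 -0.1   9.37] rot [-0.05 -0.06  0.13] rows>= 3
```

View pics/s2.png

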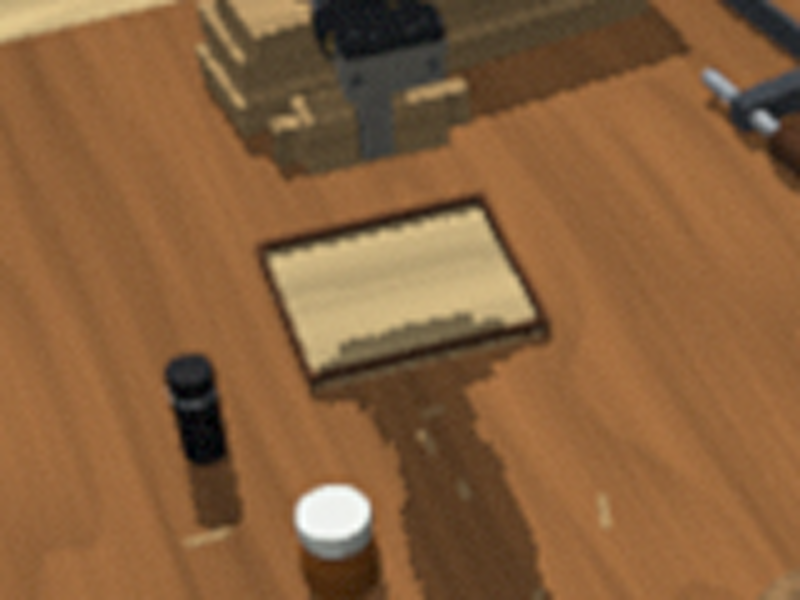

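```bash
python3 - <<'E'
from h import *
z=np.load("pics/top0.npz");P=cloud("top",z["d"])
m=(P[...,2]>.02)&(P[...,1]>.47)&(P[...,1]<.8)&(P[...,0]>.42)
Q=P[m];print(len(Q),np.percentile(Q,[1,5,50,95,99],axis=0).round(3))
E
```

```text
3651 [[0.473 0.475 0.021]
 [0.484 0.601 0.023]
 [0.648 0.646 0.076]
 [0.855 0.699 0.083]
 [0.893 0.709 0.086]]
```

```bash
python3 -m handwheel '-0.1 0 3 0 0 0;-0.1 -0.1 6 0 0 0;-0.1 -0.1 8 0 0 0;-0.1 -0.1 9 0 0 0;-0.1 -0.1 9.4 0 0 0;-0.1 -0.1 9.4 0 0 0;-0.1 -0.1 9.4 0 0 0'; python3 go.py 0.520 0.4165 0.0246 87
```

```text
time_s: 4.97
eef_pos: [0.5217, 0.4155, 0.0278]
orientation: [[-0.999, 0.054, 0.002], [0.054, 0.999, 0.001], [-0.002, 0.001, -1.0]]
wrist_force: [-0.0, 0.2, -1.5]
grip_width: 0.03
pos [0.5217 0.4155 0.0278] jaw 86.91 t 4.97 F [-0.   0.2 -1.5] w 0.03 j [-43.  42.   2.  96.  -2.  42.  47.]
delta cm [0.18 0.09 0.32] rot [ 0.07  0.09 -0.09] rows>= 1
```

```bash
python3 -m handwheel '0.1 0 0.1 0 0 0;0.1 0 0.2 0 0 0;0.1 0 0.2 0 0 0;0.1 0 0.2 0 0 0'; python3 go.py 0.520 0.4165 0.0246 87
```

```text
time_s: 5.3
eef_pos: [0.5197, 0.4159, 0.0252]
orientation: [[-0.999, 0.053, 0.001], [0.053, 0.999, 0.001], [-0.001, 0.001, -1.0]]
wrist_force: [0.5, 0.3, -1.1]
grip_width: 0.0303
pos [0.5197 0.4159 0.0252] jaw 86.97 t 5.3 F [ 0.5  0.3 -1.1] w 0.0303 j [-43.  42.   2.  96.  -2.  42.  47.]
delta cm [-0.02  0.07  0.06] rot [ 0.04  0.04 -0.03] rows>= 1
```

```bash
python3 -m handwheel '0 0 0.05 0 0 0;0 0 0.05 0 0 0;0 0 0.05 0 0 0;0 0 0.05 0 0 0' 0.1; python3 -m handwheel '0 0 -2 0 0 0;0 0 -5 0 0 0;0 0 -9 0 0 0;0 0 -12 0 0 0;0 0 -13 0 0 0;0 0 -13 0 0 0' 0.1; python3 go.py 0.5335 -0.186 0.15 75.5
python3 - <<'E'
from h import *
p,d=grab("side","3");crop(p,200,60,360,180,5,"pics/s3.png")
E
```

```text
time_s: 5.63
eef_pos: [0.5197, 0.4157, 0.0243]
orientation: [[-0.999, 0.053, 0.0], [0.053, 0.999, 0.0], [-0.0, 0.0, -1.0]]
wrist_force: [-0.4, 0.3, 0.7]
grip_width: 0.0501
time_s: 6.13
eef_pos: [0.5212, 0.4169, 0.1578]
orientation: [[-0.999, 0.053, 0.005], [0.053, 0.999, 0.004], [-0.005, 0.005, -1.0]]
wrist_force: [-0.1, 0.3, -0.5]
grip_width: 0.0506
pos [0.5212 0.4169 0.1578] jaw 86.96 t 6.13 F [-0.1  0.3 -0.5] w 0.0506 j [-43.  32.   2.  93.  -1.  55.  47.]
delta cm [ -4.43 -60.14   0.52] rot [ 0.29  0.24 11.46] rows>= 15
```

View pics/s3.png

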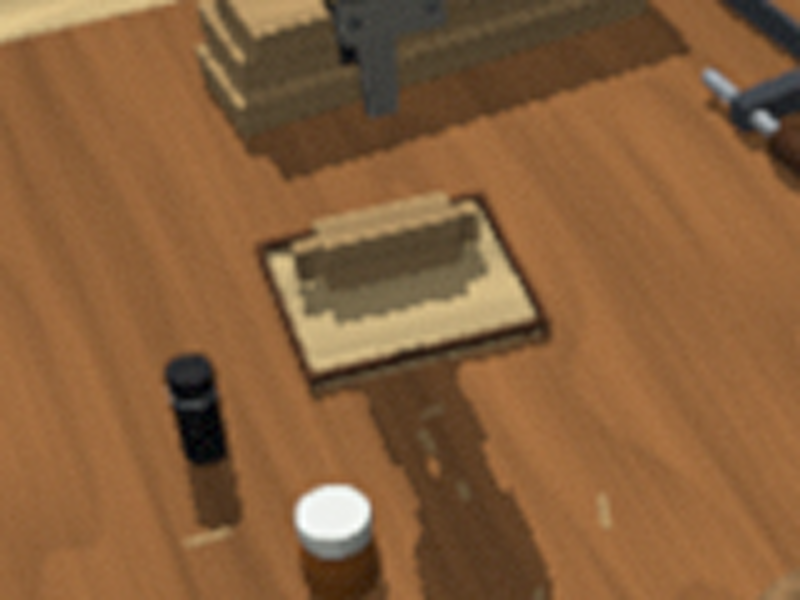

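Side view: rail_a lies flat inside the tray along its far side (crop ~(390,240)), within the lip. Next, the tin.

```bash
python3 -m handwheel '-4.4 -60 0.5 0 0 11.5;-4.4 -60 0.5 0 0 11.5;-4.4 -60 0.5 0 0 11.5;-4.4 -60 0.5 0 0 11.5;-4.4 -60 0.5 0 0 11.5;-4.4 -60 0.5 0 0 11.5;-4.4 -60 0.5 0 0 11.5;-4.4 -60 0.5 0 0 11.5;-4.4 -60 0.5 0 0 11.5;-4.4 -60 0.5 0 0 11.5;-4.4 -60 0.5 0 0 11.5;-4.4 -60 0.5 0 0 11.5;-4.4 -60 0.5 0 0 11.5;-4.4 -60 0.5 0 0 11.5;-4.4 -60 0.5 0 0 11.5;-4.4 -60 0.5 0 0 11.5;-4.4 -60 0.5 0 0 11.5;-4.4 -60 0.5 0 0 11.5' 1; python3 go.py 0.5335 -0.186 0.11 75.5
python3 - <<'E'
from h import *
p,d=grab("side","4");crop(p,280,180,440,300,5,"pics/s4.png")
E
```

```text
time_s: 7.68
eef_pos: [0.5308, -0.1842, 0.1474]
orientation: [[-0.968, 0.25, -0.003], [0.25, 0.968, 0.002], [0.003, 0.001, -1.0]]
wrist_force: [-0.3, -0.0, 0.4]
grip_width: 0.0921
pos [ 0.5308 -0.1842  0.1474] jaw 75.53 t 7.68 F [-0.3 -0.   0.4] w 0.0921 j [  5.  24.  13. 109.  -7.  48.  98.]
delta cm [-0.32 -0.11  3.74] rot [ 0.04 -0.19  0.03] rows>= 1
```

View pics/s4.png

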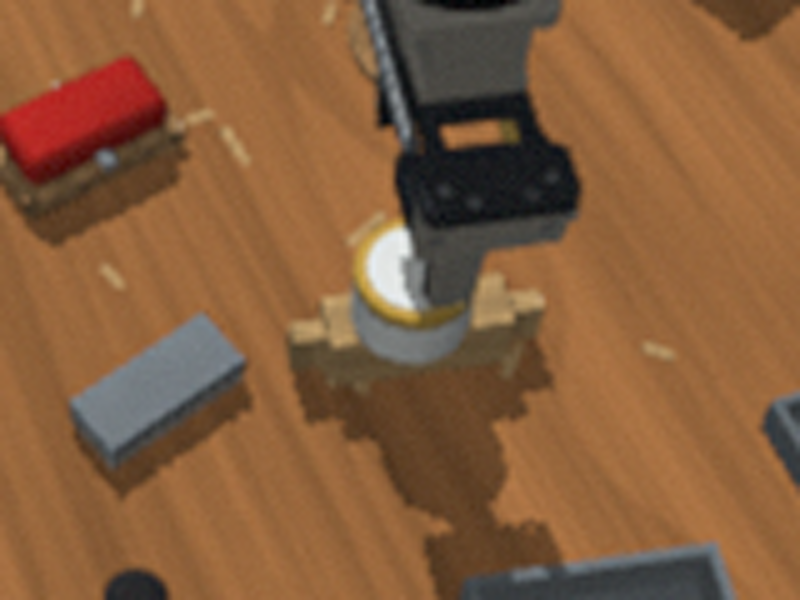

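```bash
python3 -m handwheel '-0.3 -0.1 2 0 0 0;-0.3 -0.1 4 0 0 0;-0.3 -0.1 4 0 0 0;-0.3 -0.1 4 0 0 0'; python3 go.py 0.5335 -0.186 0.053 75.5
```

```text
time_s: 8.07
eef_pos: [0.5337, -0.1857, 0.1082]
orientation: [[-0.969, 0.249, -0.003], [0.249, 0.969, 0.001], [0.003, 0.0, -1.0]]
wrist_force: [1.0, -0.5, 1.1]
grip_width: 0.0921
pos [ 0.5337 -0.1857  0.1082] jaw 75.6 t 8.07 F [ 1.  -0.5  1.1] w 0.0921 j [  6.  27.  12. 110.  -8.  44.  99.]
delta cm [-0.01 -0.03  5.52] rot [ 0.03 -0.17  0.1 ] rows>= 2
```

```bash
python3 -m handwheel '0 0 2 0 0 0;0 0 4 0 0 0;0 0 5.5 0 0 0;0 0 5.5 0 0 0;0 0 5.5 0 0 0'; python3 go.py 0.5335 -0.186 0.053 75.5;  python3 -m handwheel '0 0 0 0 0 0;0 0 0 0 0 0;0 0 0 0 0 0;0 0 0 0 0 0;0 0 0 0 0 0;0 0 0 0 0 0;0 0 0 0 0 0;0 0 0 0 0 0' -1; python3 go.py 0.649 -0.001 0.10 75.5
```

```text
time_s: 8.48
eef_pos: [0.5346, -0.1871, 0.0547]
orientation: [[-0.968, 0.25, -0.0], [0.25, 0.968, 0.0], [0.0, 0.0, -1.0]]
wrist_force: [-0.3, 0.2, 0.4]
grip_width: 0.0917
pos [ 0.5346 -0.1871  0.0547] jaw 75.51 t 8.48 F [-0.3  0.2  0.4] w 0.0917 j [  7.  32.  11. 111. -10.  38. 100.]
delta cm [0.14 0.08 0.17] rot [ 0.01 -0.01  0.01] rows>= 1
time_s: 9.15
eef_pos: [0.5349, -0.1873, 0.0547]
orientation: [[-0.968, 0.251, 0.001], [0.251, 0.968, 0.0], [-0.001, 0.001, -1.0]]
wrist_force: [0.5, 1.7, 5.8]
grip_width: 0.0603
pos [ 0.5349 -0.1873  0.0547] jaw 75.47 t 9.15 F [0.5 1.7 5.8] w 0.0603 j [  7.  32.  11. 111. -10.  38. 100.]
delta cm [-6.37 20.9  -4.51] rot [ 0.04  0.05 -0.03] rows>= 6
```

```bash
python3 -m handwheel '0 0 -0.3 0 0 0;0 0 -0.8 0 0 0;0 0 -1.6 0 0 0;0 0 -2.5 0 0 0;0 0 -3.5 0 0 0;0 0 -4.5 0 0 0;0 0 -4.5 0 0 0'; python3 go.py 0.649 -0.001 0.10 75.5
python3 - <<'E'
from h import *
p,d=grab("side","5");crop(p,280,180,440,300,5,"pics/s5.png")
E
```

```text
time_s: 9.73
eef_pos: [0.5359, -0.1883, 0.1018]
orientation: [[-0.968, 0.251, 0.004], [0.251, 0.968, -0.001], [-0.004, -0.0, -1.0]]
wrist_force: [-0.4, -0.3, -1.7]
grip_width: 0.0598
pos [ 0.5359 -0.1883  0.1018] jaw 75.45 t 9.73 F [-0.4 -0.3 -1.7] w 0.0598 j [  6.  28.  12. 110.  -9.  43.  99.]
delta cm [-6.25 20.97  0.2 ] rot [-0.    0.25 -0.05] rows>= 6
```

View pics/s5.png

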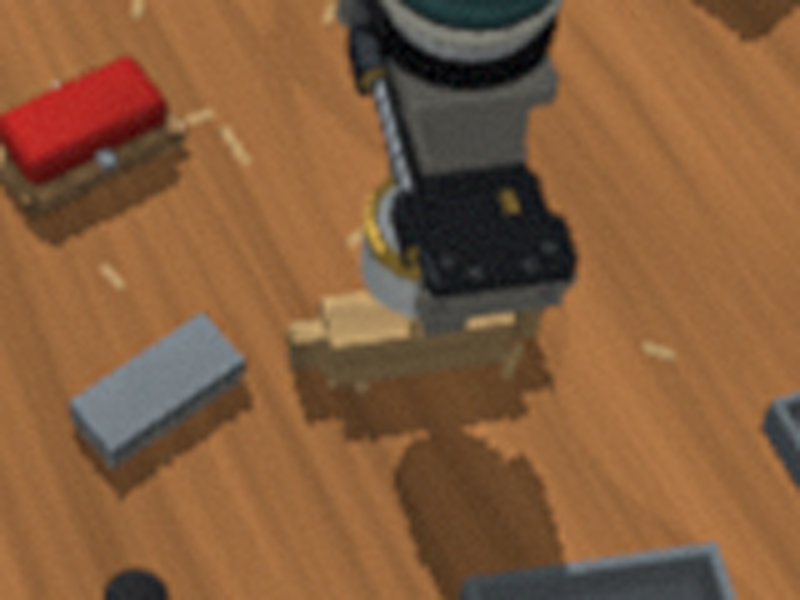

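```bash
python3 -m handwheel '-0.3 1 0 0 0 0;-0.9 3 0 0 0 0;-1.7 5.5 0 0 0 0;-2.5 8.3 0 0 0 0;-3.3 11 0 0 0 0;-4.2 14 0 0 0 0;-5 16.5 0 0 0 0;-5.6 18.7 0 0 0 0;-6.1 20.2 0 0 0 0;-6.3 21 0 0 0 0;-6.3 21 0 0 0 0;-6.3 21 0 0 0 0'; python3 go.py 0.649 -0.001 0.021 75.5
python3 - <<'E'
from h import *
p,d=grab("side","6");crop(p,290,110,450,230,5,"pics/s6.png")
E
```

```text
time_s: 10.78
eef_pos: [0.6474, -0.0011, 0.0986]
orientation: [[-0.968, 0.251, -0.001], [0.251, 0.968, -0.001], [0.001, -0.001, -1.0]]
wrist_force: [-0.4, -0.4, -1.1]
grip_width: 0.0601
pos [ 0.6474 -0.0011  0.0986] jaw 75.44 t 10.78 F [-0.4 -0.4 -1.1] w 0.0601 j [-11.  35.  11.  98.  -9.  48.  79.]
delta cm [-0.16  0.06  7.76] rot [-0.07 -0.05 -0.06] rows>= 2
```

View pics/s6.png

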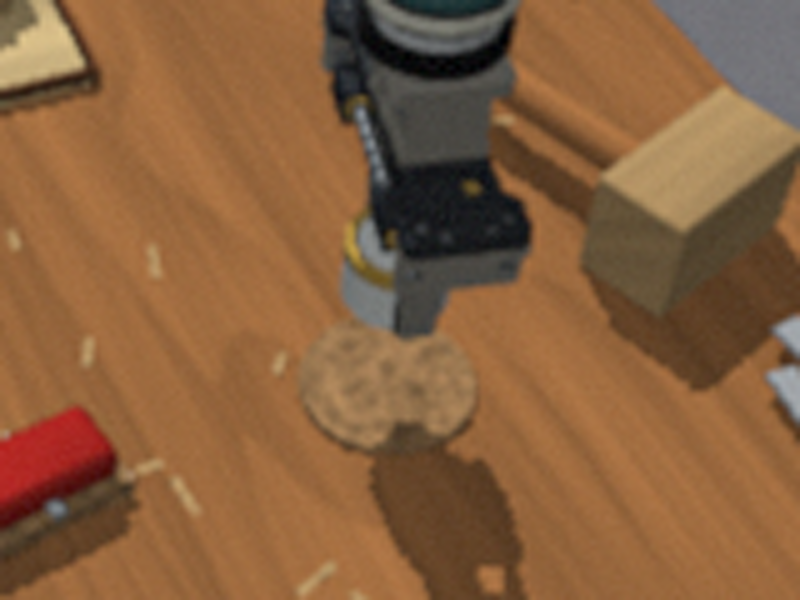

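```bash
python3 -m handwheel '-0.1 0 1.5 0 0 0;-0.1 0 3.5 0 0 0;-0.1 0 5.5 0 0 0;-0.1 0 7 0 0 0;-0.1 0 7.6 0 0 0;-0.1 0 7.6 0 0 0;-0.1 0 7.6 0 0 0'; python3 go.py 0.649 -0.001 0.0197 75.5
```

```text
time_s: 11.42
eef_pos: [0.6492, -0.0011, 0.0231]
orientation: [[-0.968, 0.252, 0.0], [0.252, 0.968, -0.0], [-0.0, -0.0, -1.0]]
wrist_force: [0.4, -0.1, -1.4]
grip_width: 0.0601
pos [ 0.6492 -0.0011  0.0231] jaw 75.42 t 11.42 F [ 0.4 -0.1 -1.4] w 0.0601 j [-10.  41.  10.  99. -10.  41.  81.]
delta cm [0.02 0.   0.34] rot [-0.01  0.01 -0.08] rows>= 1
```

```bash
python3 -m handwheel '0 0 0.1 0 0 0;0 0 0.2 0 0 0;0 0 0.3 0 0 0;0 0 0.35 0 0 0;0 0 0.35 0 0 0;0 0 0.35 0 0 0'; python3 go.py 0.649 -0.001 0.0197 75.5
```

```text
time_s: 11.92
eef_pos: [0.6491, -0.0004, 0.0197]
orientation: [[-0.968, 0.251, 0.0], [0.251, 0.968, 0.0], [-0.0, 0.0, -1.0]]
wrist_force: [-1.0, -0.8, -2.3]
grip_width: 0.06
pos [ 6.491e-01 -4.000e-04  1.970e-02] jaw 75.47 t 11.92 F [-1.  -0.8 -2.3] w 0.06 j [-10.  41.  10.  99. -10.  41.  81.]
delta cm [-0.01 -0.06  0.  ] rot [ 0.    0.01 -0.03] rows>= 1
```

```bash
python3 -m handwheel '0 0 0.05 0 0 0;0 0 0.1 0 0 0;0 0 0.1 0 0 0'; python3 go.py 0.649 -0.001 0.0197 75.5
```

```text
time_s: 12.17
eef_pos: [0.6492, -0.0004, 0.0196]
orientation: [[-0.968, 0.251, 0.0], [0.251, 0.968, 0.0], [-0.0, 0.0, -1.0]]
wrist_force: [-1.6, 1.0, 5.3]
grip_width: 0.0601
pos [ 6.492e-01 -4.000e-04  1.960e-02] jaw 75.46 t 12.17 F [-1.6  1.   5.3] w 0.0601 j [-10.  41.  10.  99. -10.  40.  81.]
delta cm [ 0.01 -0.07 -0.01] rot [ 0.02  0.01 -0.04] rows>= 1
```

Contact. Release and rise.

```bash
python3 -m handwheel '0 0 0 0 0 0;0 0 0 0 0 0;0 0 0 0 0 0;0 0 0 0 0 0;0 0 0 0 0 0;0 0 0 0 0 0' 1; python3 -m handwheel '0 0 -1 0 0 0;0 0 -3 0 0 0;0 0 -7 0 0 0;0 0 -11 0 0 0;0 0 -13 0 0 0;0 0 -13 0 0 0;0 0 -13 0 0 0'
python3 - <<'E'
from meas import *
p,d=grab("side","7");crop(p,280,140,440,260,5,"pics/s7.png")
P=cloud("side",d);print(meas("side",P,(.536,-.188),.09,.04));print("tin",meas("side",P,(.65,0),.06,.045))
p,d=grab("top","7");crop(p,280,100,440,220,5,"pics/t7.png")
P=cloud("top",d);print(meas("top",P,(.536,-.188),.09,.04))
E
```

```text
time_s: 12.67
eef_pos: [0.649, -0.0005, 0.0185]
orientation: [[-0.968, 0.251, -0.0], [0.251, 0.968, -0.0], [0.0, -0.0, -1.0]]
wrist_force: [0.8, 0.0, -0.2]
grip_width: 0.0918
time_s: 13.25
eef_pos: [0.6499, -0.0004, 0.1508]
orientation: [[-0.968, 0.251, 0.004], [0.251, 0.968, 0.0], [-0.003, 0.001, -1.0]]
wrist_force: [-0.0, 0.8, -0.3]
grip_width: 0.0921
{'n': 504, 'mean': array([ 0.5375, -0.1848]), 'rectc': array([ 0.5373, -0.1847]), 'size': array([ 35.1, 128.6]), 'ang': 75.6, 'pca': np.float64(166.0)}
tin {'n': 305, 'mean': array([ 0.6473, -0.0018]), 'rectc': array([ 0.6478, -0.0019]), 'size': array([65.3, 56.7]), 'ang': 63.0, 'pca': np.float64(55.2)}
{'n': 278, 'mean': array([ 0.5367, -0.1856]), 'rectc': array([ 0.5368, -0.1858]), 'size': array([ 29.6, 128.9]), 'ang': 76.3, 'pca': np.float64(166.0)}
```

View pics/s7.png

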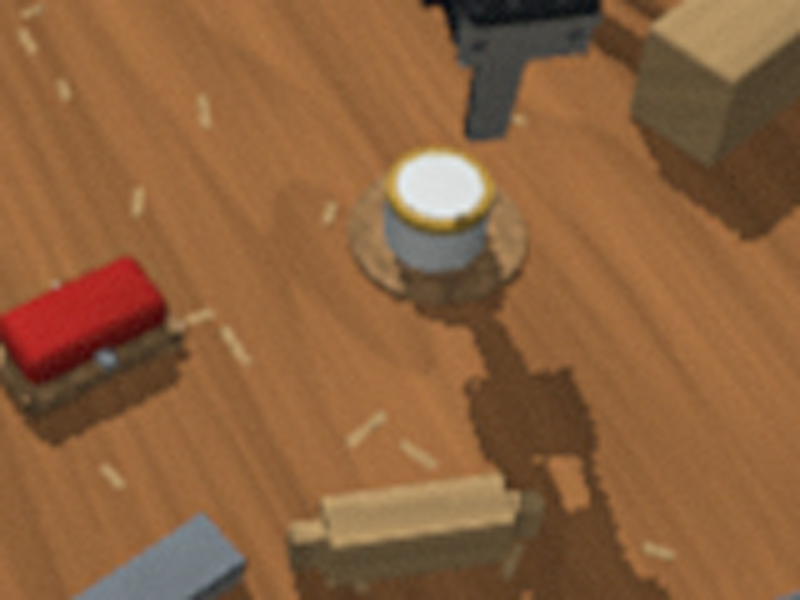

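View pics/t7.png

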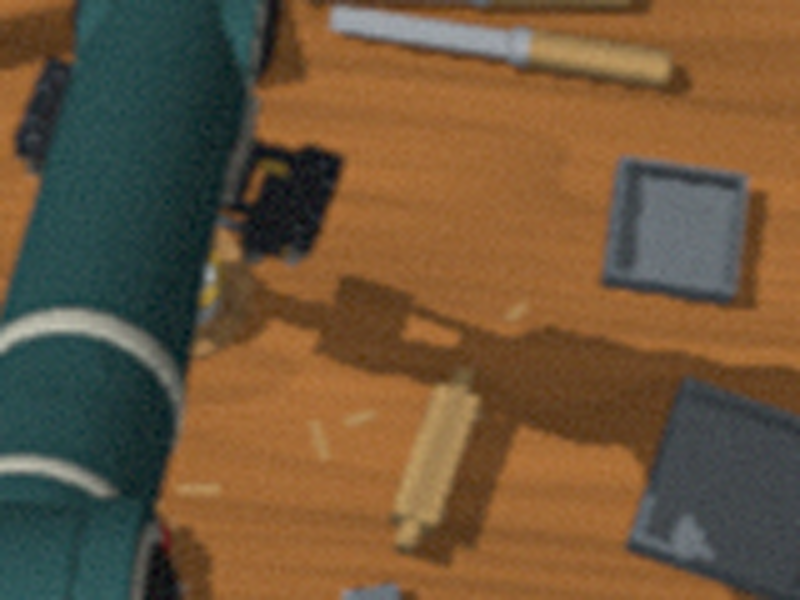

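Side view: the tin stands upright inside the cork disc (crop ~(438,215) on mat ~(438,235)); rail_b (~(410,530)) is bare. Now rail_b.

```bash
python3 go.py 0.537 -0.1855 0.10 76
```

```text
pos [ 6.482e-01 -4.000e-04  1.479e-01] jaw 75.46 t 13.35 F [ 0.7  0.5 -0.2] w 0.0921 j [-12.  31.  12.  96.  -8.  53.  79.]
delta cm [  6.11 -20.71   4.8 ] rot [-0.02 -0.09 -0.54] rows>= 6
```

```bash
python3 -m handwheel '1 -4 0 0 0 -0.5;2 -8 0 0 0 -0.5;4 -12 1 0 0 -0.5;5 -16 3 0 0 -0.5;6.1 -19 4.8 0 0 -0.5;6.1 -20.7 4.8 0 0 -0.5;6.1 -20.7 4.8 0 0 -0.5;6.1 -20.7 4.8 0 0 -0.5;6.1 -20.7 4.8 0 0 -0.5' 1; python3 go.py 0.537 -0.1855 0.021 76
```

```text
time_s: 14.1
eef_pos: [0.5383, -0.1842, 0.0999]
orientation: [[-0.97, 0.242, -0.001], [0.242, 0.97, 0.001], [0.001, 0.001, -1.0]]
wrist_force: [1.0, -0.5, 0.0]
grip_width: 0.0917
pos [ 0.5383 -0.1842  0.0999] jaw 76.02 t 14.1 F [ 1.  -0.5  0. ] w 0.0917 j [  6.  28.  13. 110.  -9.  43.  99.]
delta cm [ 0.08 -0.16  7.89] rot [ 0.05 -0.06  0.02] rows>= 2
```

```bash
python3 -m handwheel '0.1 -0.1 3 0 0 0;0.1 -0.1 6 0 0 0;0.1 -0.1 7.8 0 0 0;0.1 -0.1 7.8 0 0 0;0.1 -0.1 7.8 0 0 0';python3 -m handwheel '0 0 0 0 0 0;0 0 0 0 0 0;0 0 0 0 0 0;0 0 0 0 0 0;0 0 0 0 0 0;0 0 0 0 0 0;0 0 0 0 0 0;0 0 0 0 0 0;0 0 0 0 0 0;0 0 0 0 0 0;0 0 0 0 0 0;0 0 0 0 0 0' -1; python3 go.py 0.517 0.3525 0.15 87
```

```text
time_s: 14.52
eef_pos: [0.537, -0.1845, 0.022]
orientation: [[-0.971, 0.24, -0.002], [0.24, 0.971, 0.001], [0.002, 0.001, -1.0]]
wrist_force: [0.0, -0.2, 0.9]
grip_width: 0.092
time_s: 15.52
eef_pos: [0.5368, -0.186, 0.0226]
orientation: [[-0.97, 0.242, 0.0], [0.242, 0.97, 0.0], [0.0, 0.0, -1.0]]
wrist_force: [0.5, 0.9, 0.9]
grip_width: 0.0297
pos [ 0.5368 -0.186   0.0226] jaw 75.97 t 15.52 F [0.5 0.9 0.9] w 0.0297 j [  7.  35.  11. 111. -11.  35. 101.]
delta cm [ 14.98  51.77 -12.72] rot [  0.02  -0.   -11.03] rows>= 14
```

```bash
python3 -m handwheel '0 0 -3 0 0 0;0 0 -7 0 0 0;1 3 -10 0 0 -2;2 7 -12 0 0 -4;3 11 -12 0 0 -6;4 15 -12 0 0 -8;5.2 19 -12 0 0 -11;6.4 23 -12 0 0 -11;7.6 27 -12 0 0 -11;8.8 31 -12 0 0 -11;10 35 -12 0 0 -11;11.2 39 -12 0 0 -11;12.4 43 -12 0 0 -11;13.6 47 -12 0 0 -11;14.5 50 -12 0 0 -11;15 51.8 -12 0 0 -11;15 51.8 -12 0 0 -11;15 51.8 -12 0 0 -11'; python3 go.py 0.517 0.3525 0.03 87
python3 - <<'E'
from h import *
p,d=grab("side","8");crop(p,200,60,360,180,5,"pics/s8.png")
E
```

```text
time_s: 17.02
eef_pos: [0.5161, 0.3534, 0.1418]
orientation: [[-0.999, 0.051, -0.001], [0.051, 0.999, -0.001], [0.001, -0.001, -1.0]]
wrist_force: [-0.9, -1.7, -1.1]
grip_width: 0.0301
pos [0.5161 0.3534 0.1418] jaw 87.1 t 17.02 F [-0.9 -1.7 -1.1] w 0.0301 j [-41.  30.   4. 100.  -3.  51.  52.]
delta cm [-0.1  -0.07 11.18] rot [-0.06 -0.05  0.1 ] rows>= 3
```

View pics/s8.png

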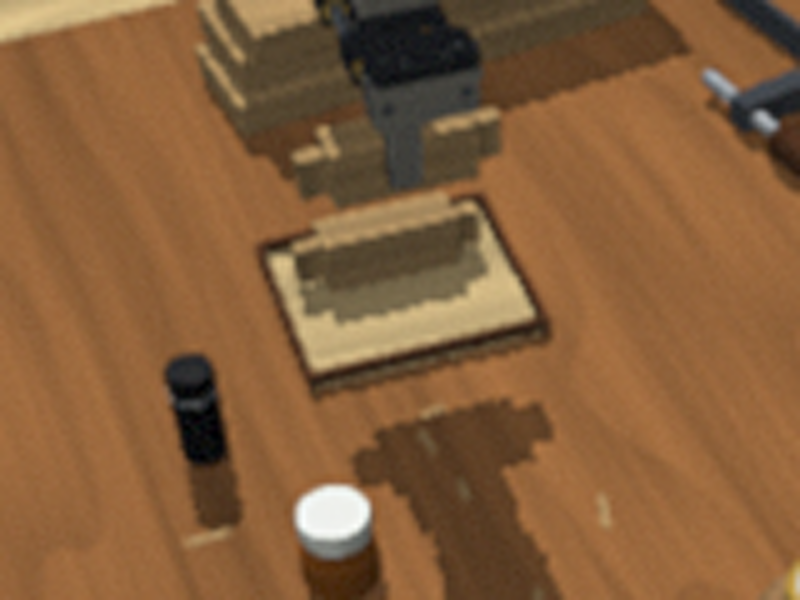

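```bash
python3 -m handwheel '-0.1 0 3 0 0 0;-0.1 0 6.5 0 0 0;-0.1 -0.1 9 0 0 0;-0.1 -0.1 10.5 0 0 0;-0.1 -0.1 11.2 0 0 0;-0.1 -0.1 11.2 0 0 0;-0.1 -0.1 11.2 0 0 0;-0.1 -0.1 11.2 0 0 0'; python3 go.py 0.517 0.3525 0.0266 87
```

```text
time_s: 17.73
eef_pos: [0.5191, 0.3516, 0.0321]
orientation: [[-0.999, 0.054, 0.002], [0.054, 0.999, 0.001], [-0.002, 0.001, -1.0]]
wrist_force: [0.6, -0.1, -0.9]
grip_width: 0.0302
pos [0.5191 0.3516 0.0321] jaw 86.91 t 17.73 F [ 0.6 -0.1 -0.9] w 0.0302 j [-40.  38.   4. 102.  -3.  40.  53.]
delta cm [0.22 0.08 0.55] rot [ 0.08  0.12 -0.09] rows>= 1
```

```bash
python3 -m handwheel '0.1 0 0.2 0 0 0;0.1 0 0.4 0 0 0;0.1 0 0.5 0 0 0;0.1 0 0.5 0 0 0;0.1 0 0.5 0 0 0'; python3 go.py 0.517 0.3525 0.0266 87
```

```text
time_s: 18.15
eef_pos: [0.5172, 0.352, 0.0266]
orientation: [[-0.999, 0.053, 0.001], [0.053, 0.999, 0.001], [-0.001, 0.001, -1.0]]
wrist_force: [-2.2, -0.8, 5.9]
grip_width: 0.0297
pos [0.5172 0.352  0.0266] jaw 86.97 t 18.15 F [-2.2 -0.8  5.9] w 0.0297 j [-40.  39.   4. 102.  -4.  39.  53.]
delta cm [0.02 0.05 0.  ] rot [ 0.04  0.04 -0.03] rows>= 1
```

Touching the floor. Release to 50 mm and rise.

```bash
python3 -m handwheel '0 0 0 0 0 0;0 0 0 0 0 0;0 0 0 0 0 0;0 0 0 0 0 0' 0.1; python3 -m handwheel '0 0 -1 0 0 0;0 0 -4 0 0 0;0 0 -8 0 0 0;0 0 -12 0 0 0;0 0 -13 0 0 0;0 0 -13 0 0 0' 0.1; python3 go.py 0.3545 0.292 0.15 87
python3 - <<'E'
from meas import *
p,d=grab("side","9");crop(p,200,60,360,180,5,"pics/s9.png")
P=cloud("side",d)
print("dogA",meas("side",P,(.355,.292),.045,.07));print("dogB",meas("side",P,(.346,-.284),.045,.07))
p,d=grab("top","9");P=cloud("top",d);print("dogB",meas("top",P,(.346,-.284),.045,.07))
E
```

```text
time_s: 18.48
eef_pos: [0.5168, 0.3517, 0.0254]
orientation: [[-0.999, 0.053, -0.0], [0.053, 0.999, -0.0], [0.0, -0.0, -1.0]]
wrist_force: [-0.1, 0.6, -0.3]
grip_width: 0.0505
time_s: 18.98
eef_pos: [0.5191, 0.3532, 0.1605]
orientation: [[-0.999, 0.053, 0.007], [0.053, 0.999, 0.005], [-0.006, 0.006, -1.0]]
wrist_force: [-0.2, -0.6, -0.3]
grip_width: 0.0506
pos [0.5191 0.3532 0.1605] jaw 86.95 t 18.98 F [-0.2 -0.6 -0.3] w 0.0506 j [-41.  28.   4.  99.  -3.  52.  52.]
delta cm [16.12 -7.    0.91] rot [ 0.32  0.37 -0.05] rows>= 5
dogA {'n': 70, 'mean': array([0.356 , 0.2922]), 'rectc': array([0.3553, 0.2929]), 'size': array([36.7, 27.2]), 'ang': 73.5, 'pca': np.float64(76.9)}
dogB {'n': 148, 'mean': array([ 0.3461, -0.2835]), 'rectc': array([ 0.3464, -0.2827]), 'size': array([30.2, 26.3]), 'ang': 67.1, 'pca': np.float64(77.7)}
dogB {'n': 68, 'mean': array([ 0.3466, -0.2848]), 'rectc': array([ 0.3471, -0.2847]), 'size': array([25.8, 25.4]), 'ang': 3.3, 'pca': np.float64(103.4)}
```

View pics/s9.png

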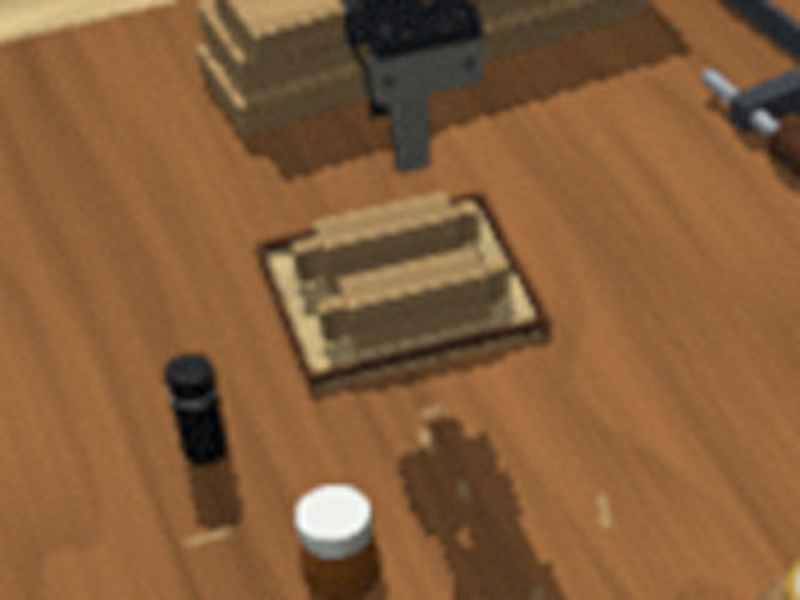

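Side view: both rails lie side by side flat inside the tray (crop rail_b ~(415,295)). Now dog A.

```bash
python3 go.py 0.3545 0.292 0.11 40
```

```text
pos [0.5166 0.3515 0.1557] jaw 86.96 t 19.08 F [-0.3 -0.2 -0.5] w 0.0501 j [-41.  29.   4.  99.  -3.  52.  52.]
delta cm [15.87 -6.81  4.57] rot [2.000e-02 0.000e+00 4.696e+01] rows>= 7
```

```bash
python3 -m handwheel '3 -1 1 0 0 7;6 -2.5 2 0 0 14;9 -4 3 0 0 21;12 -5 4 0 0 28;15 -6.5 4.5 0 0 35;15.9 -6.8 4.5 0 0 42;15.9 -6.8 4.5 0 0 47;15.9 -6.8 4.5 0 0 47;15.9 -6.8 4.5 0 0 47' 1; python3 go.py 0.355 0.292 0.046 40
python3 - <<'E'
from h import *
p,d=grab("side","10");crop(p,180,80,340,200,5,"pics/s10.png")
E
```

```text
time_s: 19.83
eef_pos: [0.3539, 0.2917, 0.1095]
orientation: [[-0.645, 0.765, -0.001], [0.765, 0.645, -0.002], [-0.001, -0.002, -1.0]]
wrist_force: [-0.2, 0.3, -0.7]
grip_width: 0.092
pos [0.3539 0.2917 0.1095] jaw 40.13 t 19.83 F [-0.2  0.3 -0.7] w 0.092 j [-55.  19.  14. 124.  -7.  38.   3.]
delta cm [-0.04  0.12  6.35] rot [-0.13  0.04  0.13] rows>= 2
```

View pics/s10.png

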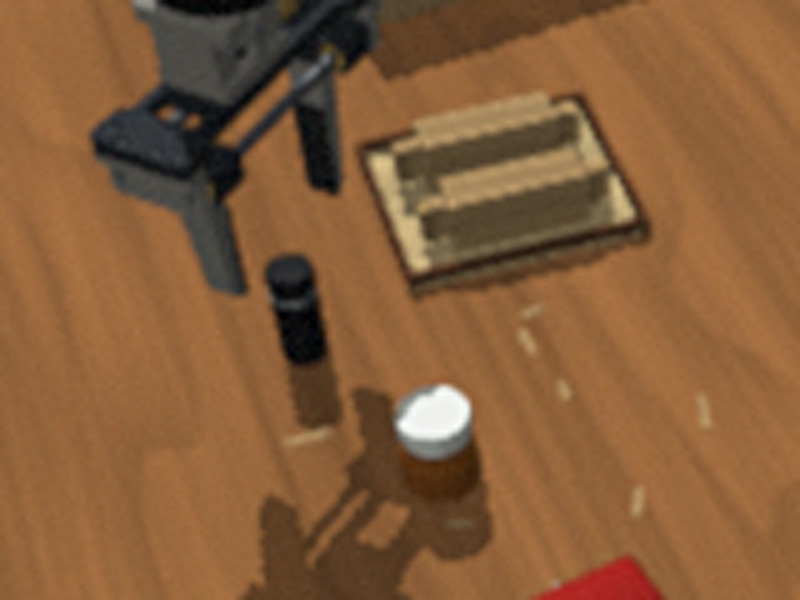

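```bash
python3 -c "
from h import *
print((proj('side',[[.3545,.292,.07],[.354,.2917,.0985]])-[180,80])*5)"
python3 -m handwheel '0 0.1 3 0 0 0;0 0.1 5 0 0 0;0 0.1 6.3 0 0 0;0 0.1 6.3 0 0 0;0 0.1 6.3 0 0 0'; python3 go.py 0.355 0.292 0.046 40
```

```text
[[286.63682189 271.27830337]
 [278.01174315 235.81066784]]
time_s: 20.3
eef_pos: [0.3553, 0.2922, 0.0468]
orientation: [[-0.643, 0.766, -0.001], [0.766, 0.643, -0.002], [-0.0, -0.002, -1.0]]
wrist_force: [0.4, 0.3, 0.6]
grip_width: 0.0917
pos [0.3553 0.2922 0.0468] jaw 39.99 t 20.3 F [0.4 0.3 0.6] w 0.0917 j [-53.  26.  12. 125. -10.  30.   6.]
delta cm [ 0.   -0.03  0.08] rot [-0.12  0.02 -0.01] rows>= 1
```

```bash
python3 -m handwheel '0 0 0 0 0 0;0 0 0 0 0 0;0 0 0 0 0 0;0 0 0 0 0 0;0 0 0 0 0 0;0 0 0 0 0 0;0 0 0 0 0 0;0 0 0 0 0 0;0 0 0 0 0 0;0 0 0 0 0 0;0 0 0 0 0 0;0 0 0 0 0 0' -1; python3 -m handwheel '0 0 -1 0 0 0;0 0 -3 0 0 0;0 0 -6 0 0 0;0 0 -9 0 0 0;0 0 -12 0 0 0;0 0 -12 0 0 0;0 0 -12 0 0 0'; python3 go.py 0.5265 -0.4165 0.16 -14.5
python3 - <<'E'
from h import *
p,d=grab("side","11");crop(p,160,40,320,160,5,"pics/s11.png")
E
```

```text
time_s: 21.3
eef_pos: [0.3554, 0.2929, 0.0477]
orientation: [[-0.642, 0.767, 0.0], [0.767, 0.642, 0.0], [0.0, 0.0, -1.0]]
wrist_force: [0.2, 0.8, 1.4]
grip_width: 0.0292
time_s: 21.88
eef_pos: [0.3558, 0.2935, 0.1693]
orientation: [[-0.642, 0.766, 0.002], [0.766, 0.642, 0.003], [0.001, 0.004, -1.0]]
wrist_force: [-0.3, 0.3, -0.6]
grip_width: 0.0292
pos [0.3558 0.2935 0.1693] jaw 39.96 t 21.88 F [-0.3  0.3 -0.6] w 0.0292 j [-57.  13.  15. 121.  -5.  46.   1.]
delta cm [-65.38 -32.52   0.75] rot [ 0.17 -0.15 54.46] rows>= 18
```

View pics/s11.png

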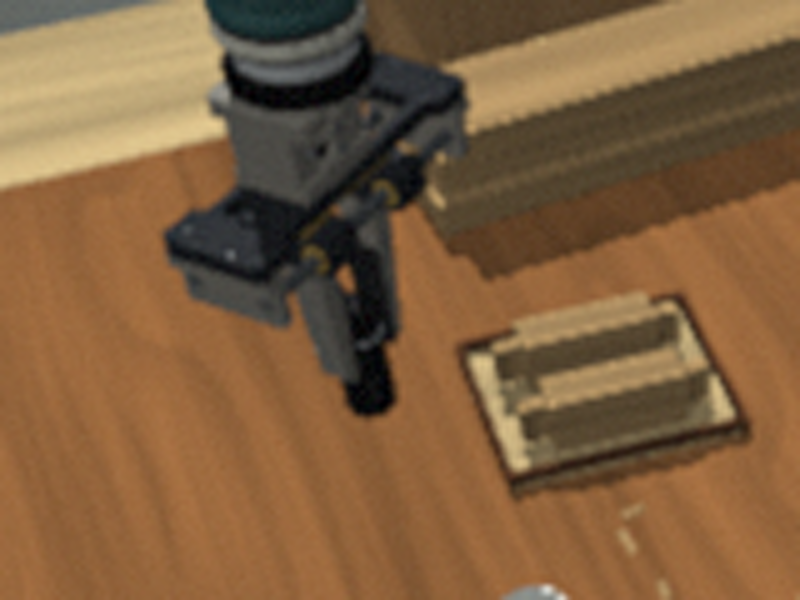

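```bash
python3 -m handwheel '-3 -0.5 0 0 0 3;-7 -1 0 0 0 6;-11 -2 0 0 0 10;-15 -2.5 0 0 0 15;-19 -3 0 0 0 20;-23 -4 0 0 0 25;-27 -5 0 0 0 30;-30 -7 0 0 0 35;-33 -9.5 0 0 0 40;-36 -12 0 0 0 45;-39 -14.5 0 0 0 50;-42 -17 0 0 0 54.5;-45 -19 0 0 0 54.5;-48 -21 0 0 0 54.5;-51 -23 0 0 0 54.5;-54 -25 0 0 0 54.5;-57.5 -27 0 0 0 54.5;-61 -29.5 0 0 0 54.5;-64 -31.5 0 0 0 54.5;-65.4 -32.5 0 0 0 54.5'; python3 go.py 0.5265 -0.4165 0.16 -14.5
```

```text
time_s: 23.6
eef_pos: [0.5235, -0.4224, 0.1652]
orientation: [[0.256, 0.967, -0.004], [0.967, -0.256, -0.002], [-0.003, -0.004, -1.0]]
wrist_force: [-1.2, -0.2, -0.9]
grip_width: 0.0296
pos [ 0.5235 -0.4224  0.1652] jaw -14.82 t 23.6 F [-1.2 -0.2 -0.9] w 0.0296 j [ 11.  36.  37.  93. -24.  59.  40.]
delta cm [0.64 0.14 0.52] rot [-0.2   0.17 -0.32] rows>= 1
```

```bash
python3 -m handwheel '0 0 0 0 0 0;0 0 0 0 0 0'; python3 go.py 0.5265 -0.4165 0.055 -14.5
python3 - <<'E'
from h import *
p,d=grab("side","12");crop(p,320,230,480,350,5,"pics/s12.png")
p,d=grab("top","12");crop(p,360,130,520,250,5,"pics/t12.png")
E
```

```text
time_s: 23.77
eef_pos: [0.5243, -0.4176, 0.165]
orientation: [[0.254, 0.967, -0.004], [0.967, -0.254, 0.002], [0.001, -0.004, -1.0]]
wrist_force: [0.2, 0.4, -1.3]
grip_width: 0.0293
pos [ 0.5243 -0.4176  0.165 ] jaw -14.69 t 23.77 F [ 0.2  0.4 -1.3] w 0.0293 j [ 11.  36.  36.  93. -24.  59.  40.]
delta cm [ 0.15  0.23 11.  ] rot [-0.25 -0.04 -0.19] rows>= 3
```

View pics/s12.png

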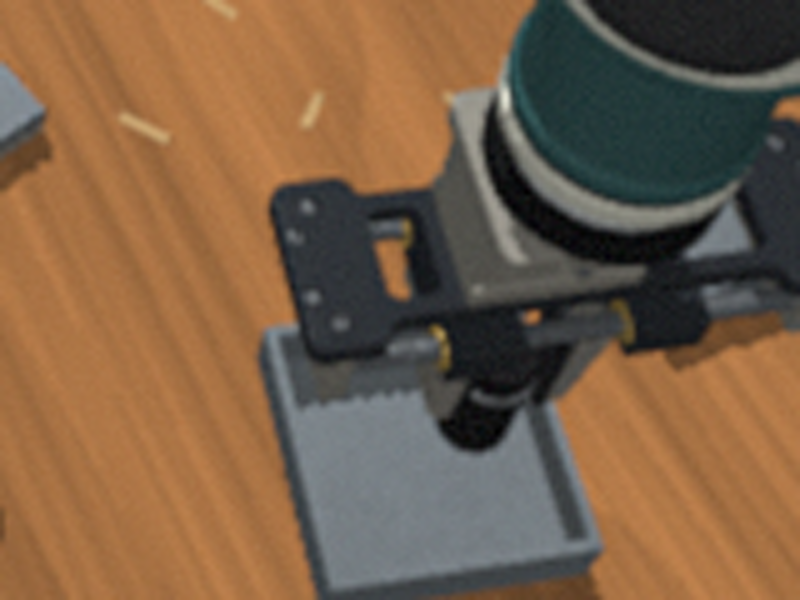

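```bash
python3 -m handwheel '0.1 0.2 2 0 0 0;0.1 0.2 5 0 0 0;0.1 0.2 8 0 0 0;0.1 0.2 10 0 0 0;0.1 0.2 10.8 0 0 0;0.1 0.2 10.8 0 0 0;0.1 0.2 10.8 0 0 0;0.1 0.2 10.8 0 0 0'; python3 go.py 0.5265 -0.4165 0.0525 -14.5
```

```text
time_s: 24.53
eef_pos: [0.5294, -0.417, 0.0613]
orientation: [[0.25, 0.968, 0.002], [0.968, -0.25, -0.001], [-0.001, 0.002, -1.0]]
wrist_force: [0.4, -0.5, -0.8]
grip_width: 0.0292
pos [ 0.5294 -0.417   0.0613] jaw -14.5 t 24.53 F [ 0.4 -0.5 -0.8] w 0.0292 j [ 13.  43.  32.  96. -29.  49.  43.]
delta cm [-0.03 -0.3   0.88] rot [0.14 0.05 0.  ] rows>= 1
```

```bash
python3 -m handwheel '0 -0.2 0.2 0 0 0;0 -0.2 0.4 0 0 0;0 -0.2 0.5 0 0 0;0 -0.2 0.6 0 0 0;0 -0.2 0.6 0 0 0;0 -0.2 0.6 0 0 0'; python3 go.py 0.5265 -0.4165 0.0525 -14.5
```

```text
time_s: 25.03
eef_pos: [0.5264, -0.4162, 0.0536]
orientation: [[0.251, 0.968, 0.0], [0.968, -0.251, 0.0], [0.0, 0.0, -1.0]]
wrist_force: [-0.4, 0.2, -0.8]
grip_width: 0.0293
pos [ 0.5264 -0.4162  0.0536] jaw -14.54 t 25.03 F [-0.4  0.2 -0.8] w 0.0293 j [ 14.  44.  32.  96. -29.  49.  44.]
delta cm [-0.02  0.01  0.11] rot [ 0.01 -0.   -0.04] rows>= 1
```

```bash
python3 -m handwheel '0 0 0.05 0 0 0;0 0 0.1 0 0 0;0 0 0.1 0 0 0;0 0 0.1 0 0 0'; python3 go.py 0.5265 -0.4165 0.0525 -14.5
```

```text
time_s: 25.37
eef_pos: [0.5265, -0.4163, 0.0528]
orientation: [[0.251, 0.968, 0.0], [0.968, -0.251, -0.0], [-0.0, 0.0, -1.0]]
wrist_force: [-0.2, 0.7, 0.6]
grip_width: 0.0294
pos [ 0.5265 -0.4163  0.0528] jaw -14.55 t 25.37 F [-0.2  0.7  0.6] w 0.0294 j [ 14.  44.  32.  96. -29.  49.  44.]
delta cm [-0.02  0.    0.03] rot [ 0.02  0.   -0.05] rows>= 1
```

```bash
python3 -m handwheel '0 0 0.05 0 0 0;0 0 0.05 0 0 0' && python3 -m handwheel '0 0 0 0 0 0;0 0 0 0 0 0;0 0 0 0 0 0;0 0 0 0 0 0' 0.1; python3 -m handwheel '0 0 -1 0 0 0;0 0 -3 0 0 0;0 0 -6 0 0 0;0 0 -9 0 0 0;0 0 -11.5 0 0 0;0 0 -11.5 0 0 0;0 0 -11.5 0 0 0'; python3 go.py 0.3465 -0.284 0.11 -39
python3 - <<'E'
from h import *
p,d=grab("side","13");crop(p,320,230,480,350,5,"pics/s13.png")
E
```

```text
time_s: 25.53
eef_pos: [0.5265, -0.4164, 0.0527]
orientation: [[0.251, 0.968, 0.0], [0.968, -0.251, -0.0], [0.0, 0.0, -1.0]]
wrist_force: [-0.9, 1.3, 4.5]
grip_width: 0.0293
time_s: 25.87
eef_pos: [0.5264, -0.4161, 0.0519]
orientation: [[0.251, 0.968, -0.0], [0.968, -0.251, 0.0], [0.0, -0.0, -1.0]]
wrist_force: [-1.1, 0.1, 0.4]
grip_width: 0.0506
time_s: 26.45
eef_pos: [0.5272, -0.4169, 0.1694]
orientation: [[0.251, 0.968, 0.003], [0.968, -0.251, -0.002], [-0.001, 0.004, -1.0]]
wrist_force: [-1.1, -0.5, -1.0]
grip_width: 0.0506
pos [ 0.5272 -0.4169  0.1694] jaw -14.54 t 26.45 F [-1.1 -0.5 -1. ] w 0.0506 j [ 10.  36.  37.  93. -24.  59.  40.]
delta cm [  8.33 -20.85   5.86] rot [ 0.22  0.   24.46] rows>= 6
```

View pics/s13.png

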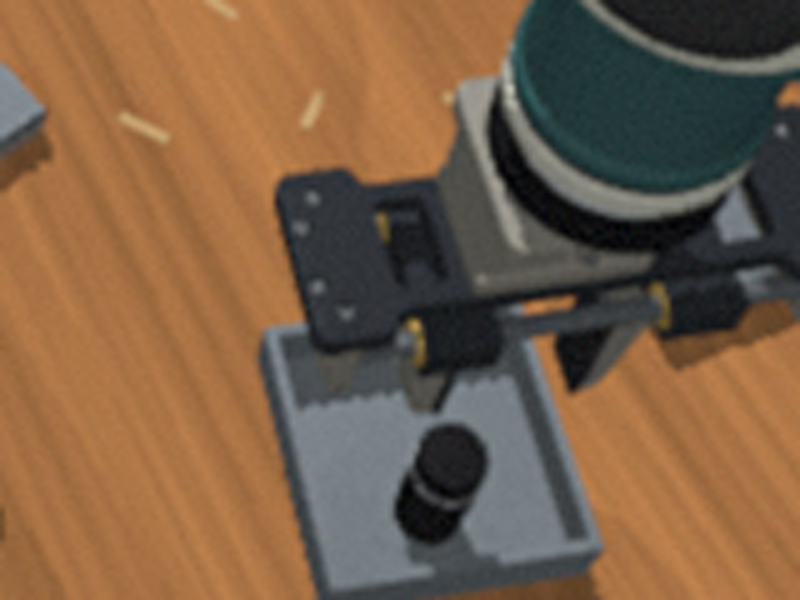

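Side view: dog A stands upright in the box (crop ~(442,485)). Now dog B.

```bash
python3 go.py 0.3465 -0.284 0.12 -14.5; python3 -m handwheel '2 -4 0 0 0 0;3 -8 0 0 0 0;5 -11 0 0 0 0;6 -14 0 0 0 0;8 -17 2 0 0 0;8.3 -20.8 5 0 0 0;8.3 -20.8 5 0 0 0;8.3 -20.8 5 0 0 0;8.3 -20.8 5 0 0 0' 1; python3 go.py 0.3465 -0.284 0.046 -14.5
python3 - <<'E'
from h import *
p,d=grab("side","14");crop(p,240,230,400,350,5,"pics/s14.png")
print((proj('side',[[.3465,-.284,.07]])-[240,230])*5)
E
```

```text
pos [ 0.5266 -0.4161  0.1677] jaw -14.54 t 26.5 F [ 0.4  0.1 -0.2] w 0.0504 j [ 10.  36.  37.  93. -24.  59.  40.]
delta cm [  8.26 -20.75   4.75] rot [ 0.06 -0.01 -0.04] rows>= 6
time_s: 27.25
eef_pos: [0.3462, -0.2839, 0.1169]
orientation: [[0.251, 0.968, -0.001], [0.968, -0.251, -0.0], [-0.0, -0.0, -1.0]]
wrist_force: [1.2, -0.3, 0.0]
grip_width: 0.0919
pos [ 0.3462 -0.2839  0.1169] jaw -14.56 t 27.25 F [ 1.2 -0.3  0. ] w 0.0919 j [  2.  19.  39. 126. -19.  40.  40.]
delta cm [0.   0.03 7.09] rot [-0.03  0.02 -0.06] rows>= 2
[[336.26462641 349.66003309]]
```

View pics/s14.png

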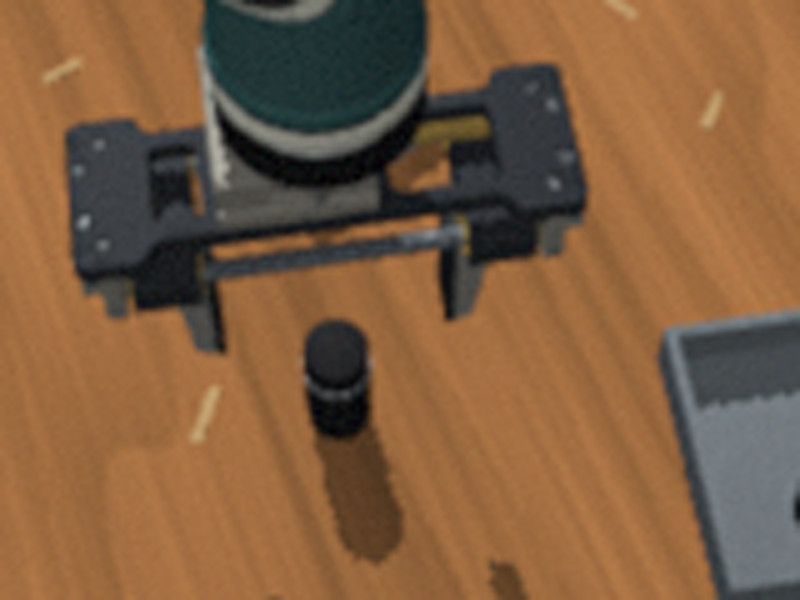

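```bash
python3 -m handwheel '0 0 3 0 0 0;0 0 5.5 0 0 0;0 0 7 0 0 0;0 0 7 0 0 0;0 0 7 0 0 0'; python3 go.py 0.3465 -0.284 0.046 -14.5; python3 -m handwheel '0 0 0 0 0 0;0 0 0 0 0 0;0 0 0 0 0 0;0 0 0 0 0 0;0 0 0 0 0 0;0 0 0 0 0 0;0 0 0 0 0 0;0 0 0 0 0 0;0 0 0 0 0 0;0 0 0 0 0 0;0 0 0 0 0 0;0 0 0 0 0 0' -1; python3 -m handwheel '0 0 -1 0 0 0;0 0 -3 0 0 0;0 0 -6 0 0 0;0 0 -9 0 0 0;0 0 -12 0 0 0;0 0 -12 0 0 0;0 0 -12 0 0 0'; python3 go.py 0.5395 -0.3675 0.165 -14.5
python3 - <<'E'
from meas import *
p,d=grab("side","15");crop(p,240,230,440,380,4,"pics/s15.png")
P=cloud("side",d);print("dog in box",meas("side",P,(.5265,-.4165),.05,.075))
E
```

```text
time_s: 27.72
eef_pos: [0.3466, -0.2846, 0.047]
orientation: [[0.251, 0.968, -0.001], [0.968, -0.251, -0.001], [-0.001, -0.0, -1.0]]
wrist_force: [0.3, 0.1, 0.3]
grip_width: 0.0916
pos [ 0.3466 -0.2846  0.047 ] jaw -14.55 t 27.72 F [0.3 0.1 0.3] w 0.0916 j [  8.  28.  32. 128. -28.  31.  47.]
delta cm [ 0.06 -0.03  0.1 ] rot [-0.03  0.04 -0.05] rows>= 1
time_s: 28.72
eef_pos: [0.3459, -0.2837, 0.0471]
orientation: [[0.251, 0.968, -0.0], [0.968, -0.251, 0.0], [0.0, -0.0, -1.0]]
wrist_force: [-0.4, 0.5, 0.8]
grip_width: 0.0292
time_s: 29.3
eef_pos: [0.3469, -0.2838, 0.1686]
orientation: [[0.251, 0.968, 0.004], [0.968, -0.251, -0.001], [0.0, 0.004, -1.0]]
wrist_force: [-0.8, 0.0, -1.6]
grip_width: 0.0294
pos [ 0.3469 -0.2838  0.1686] jaw -14.51 t 29.3 F [-0.8  0.  -1.6] w 0.0294 j [ -3.  13.  44. 124. -13.  46.  34.]
delta cm [-3.27 20.74  0.44] rot [ 0.23 -0.03 -0.01] rows>= 6
dog in box {'n': 174, 'mean': array([ 0.5259, -0.4147]), 'rectc': array([ 0.5257, -0.4145]), 'size': array([30. , 29.9]), 'ang': 66.6, 'pca': np.float64(-143.8)}
```

View pics/s15.png

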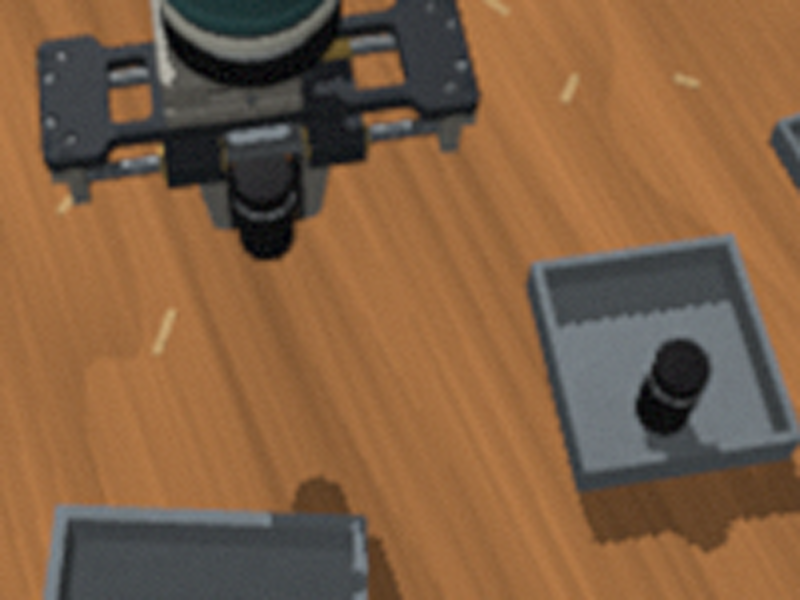

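```bash
python3 -m handwheel '-0.3 2 0 0 0 0;-1 5 0 0 0 0;-1.5 8.5 0 0 0 0;-2 12 0 0 0 0;-2.5 15.5 0 0 0 0;-3 18.5 0 0 0 0;-3.3 20.5 0 0 0 0;-3.3 20.7 0 0 0 0;-3.3 20.7 0 0 0 0;-3.3 20.7 0 0 0 0;-3.3 20.7 0 0 0 0'; python3 go.py 0.5395 -0.3675 0.056 -14.5
```

```text
time_s: 30.27
eef_pos: [0.5362, -0.3672, 0.1663]
orientation: [[0.252, 0.968, -0.002], [0.968, -0.252, 0.001], [0.001, -0.002, -1.0]]
wrist_force: [-0.5, -0.1, -0.6]
grip_width: 0.0293
pos [ 0.5362 -0.3672  0.1663] jaw -14.61 t 30.27 F [-0.5 -0.1 -0.6] w 0.0293 j [  5.  34.  38.  97. -24.  58.  37.]
delta cm [ 0.05  0.35 11.03] rot [-0.12 -0.05 -0.11] rows>= 3
```

```bash
python3 -m handwheel '0 0.2 2 0 0 0;0 0.2 5 0 0 0;0 0.2 8 0 0 0;0 0.2 10 0 0 0;0 0.2 10.8 0 0 0;0 0.2 10.8 0 0 0;0 0.2 10.8 0 0 0;0 0.2 10.8 0 0 0;0 0.2 10.8 0 0 0'; python3 go.py 0.5395 -0.3675 0.0525 -14.5
```

```text
time_s: 31.02
eef_pos: [0.5408, -0.3687, 0.061]
orientation: [[0.251, 0.968, 0.003], [0.968, -0.251, -0.001], [-0.001, 0.003, -1.0]]
wrist_force: [-0.4, -0.2, -1.4]
grip_width: 0.0292
pos [ 0.5408 -0.3687  0.061 ] jaw -14.55 t 31.02 F [-0.4 -0.2 -1.4] w 0.0292 j [  8.  42.  33.  99. -30.  48.  40.]
delta cm [ 0.09 -0.16  0.84] rot [ 0.16  0.04 -0.05] rows>= 1
```

```bash
python3 -m handwheel '0.1 -0.1 0.2 0 0 0;0.1 -0.1 0.4 0 0 0;0.1 -0.1 0.6 0 0 0;0.1 -0.1 0.6 0 0 0;0.1 -0.1 0.6 0 0 0;0.1 -0.1 0.65 0 0 0;0.1 -0.1 0.65 0 0 0'; python3 go.py 0.5395 -0.3675 0.0525 -14.5
```

```text
time_s: 31.6
eef_pos: [0.5392, -0.3669, 0.0525]
orientation: [[0.251, 0.968, -0.0], [0.968, -0.251, 0.0], [-0.0, -0.0, -1.0]]
wrist_force: [-0.7, -0.7, -2.0]
grip_width: 0.0295
pos [ 0.5392 -0.3669  0.0525] jaw -14.54 t 31.6 F [-0.7 -0.7 -2. ] w 0.0295 j [  8.  42.  33.  99. -30.  47.  41.]
delta cm [-0.05  0.05 -0.  ] rot [-0.01  0.   -0.04] rows>= 1
```

```bash
python3 -m handwheel '0 0 0.05 0 0 0;0 0 0.1 0 0 0;0 0 0.1 0 0 0'; python3 go.py 0.5395 -0.3675 0.0525 -14.5
```

```text
time_s: 31.85
eef_pos: [0.5394, -0.367, 0.0521]
orientation: [[0.251, 0.968, 0.0], [0.968, -0.251, 0.0], [0.0, 0.0, -1.0]]
wrist_force: [-1.3, 1.4, 5.1]
grip_width: 0.0292
pos [ 0.5394 -0.367   0.0521] jaw -14.54 t 31.85 F [-1.3  1.4  5.1] w 0.0292 j [  8.  42.  33.  99. -30.  47.  41.]
delta cm [-0.04  0.03 -0.04] rot [ 0.02 -0.01 -0.04] rows>= 1
```

Contact. Release, rise, and back off from the view.

```bash
python3 -m handwheel '0 0 0 0 0 0;0 0 0 0 0 0;0 0 0 0 0 0;0 0 0 0 0 0' 0.1; python3 -m handwheel '0 0 -1 0 0 0;0 0 -3 0 0 0;0 0 -6 0 0 0;0 0 -10 0 0 0;0 0 -14 0 0 0;0 -4 -16 0 0 0;0 -8 -16 0 0 0;0 -12 -16 0 0 0;0 -16 -16 0 0 0;0 -18 -16 0 0 0;0 -18 -16 0 0 0;0 -18 -16 0 0 0'
python3 - <<'E'
from meas import *
for n in("side","top"):
    p,d=grab(n,"16");cv2.imwrite(f"pics/{n}16.png",p[:,:,::-1])
    P=cloud(n,d)
    for nm,xy,r,zt in [("dog1",(.5265,-.4165),.027,.075),("dog2",(.5395,-.3675),.027,.075),("jar",(.40,.155),.05,.056),("sander",(.43,.003),.075,.038),("tin",(.649,0),.05,.045),("railA",(.52,.4165),.08,.044),("railB",(.517,.3525),.08,.044)]:
        print(n,nm,meas(n,P,xy,r,zt,.01))
E
```

```text
time_s: 32.18
eef_pos: [0.5392, -0.3668, 0.0514]
orientation: [[0.251, 0.968, -0.0], [0.968, -0.251, 0.0], [0.0, -0.0, -1.0]]
wrist_force: [-0.6, -0.2, -1.1]
grip_width: 0.0505
time_s: 33.18
eef_pos: [0.3649, -0.3216, 0.2126]
orientation: [[0.252, 0.968, 0.003], [0.968, -0.252, 0.001], [0.001, 0.003, -1.0]]
wrist_force: [0.3, 0.4, 0.3]
grip_width: 0.0507
side dog1 {'n': 177, 'mean': array([ 0.5257, -0.4148]), 'rectc': array([ 0.5252, -0.4148]), 'size': array([32.4, 28.9]), 'ang': 57.8, 'pca': np.float64(-147.6)}
side dog2 {'n': 162, 'mean': array([ 0.538 , -0.3668]), 'rectc': array([ 0.5384, -0.3668]), 'size': array([32.8, 28. ]), 'ang': 59.6, 'pca': np.float64(-142.8)}
side jar None
side sander {'n': 204, 'mean': array([ 0.4063, -0.0014]), 'rectc': array([ 0.4072, -0.0012]), 'size': array([42.5, 47.1]), 'ang': 9.9, 'pca': np.float64(76.6)}
side tin {'n': 318, 'mean': array([ 0.6467, -0.0027]), 'rectc': array([ 0.6472, -0.0032]), 'size': array([68.1, 56.7]), 'ang': 63.0, 'pca': np.float64(57.5)}
side railA None
side railB None
top dog1 {'n': 2, 'mean': array([ 0.5365, -0.4054]), 'rec
[... 339 characters left out ...]
), 'size': array([39.6, 42.4]), 'ang': 5.4, 'pca': np.float64(-135.0)}
top sander {'n': 355, 'mean': array([0.4305, 0.0026]), 'rectc': array([0.4306, 0.0018]), 'size': array([87.4, 46. ]), 'ang': 5.8, 'pca': np.float64(-170.7)}
top tin {'n': 245, 'mean': array([ 0.6462, -0.0025]), 'rectc': array([ 0.6458, -0.0028]), 'size': array([60.4, 57.6]), 'ang': 5.4, 'pca': np.float64(179.6)}
top railA {'n': 295, 'mean': array([0.5198, 0.4112]), 'rectc': array([0.5193, 0.4105]), 'size': array([ 33.8, 128.6]), 'ang': 86.9, 'pca': np.float64(177.1)}
top railB {'n': 294, 'mean': array([0.517 , 0.3479]), 'rectc': array([0.5165, 0.3472]), 'size': array([ 32.8, 127.5]), 'ang': 87.0, 'pca': np.float64(177.1)}
```

View pics/side16.png

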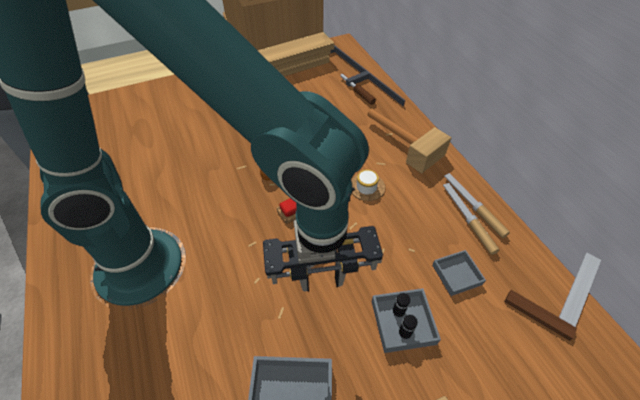

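View pics/top16.png

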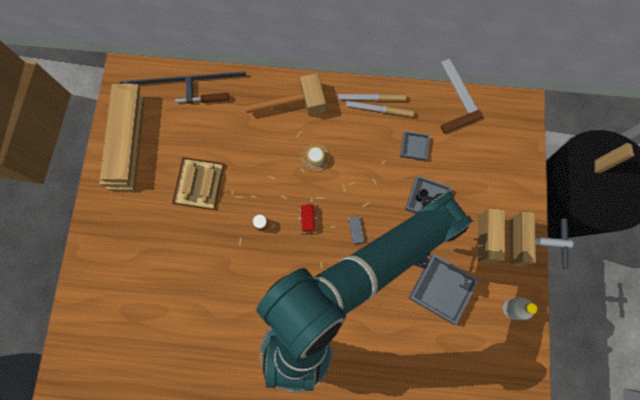

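Top view: both rails lie inside the tray lip (198,182), the tin is centred on the mat (316,156), and the jar (260,222) and sander (308,218) haven't moved. Side view: both dogs stand upright in the middle-sized box (402,303) and (409,325). The gripper is empty and clear of everything.

```bash
python3 -m handwheel '0 0 0 0 0 0;0 0 0 0 0 0;0 0 0 0 0 0;0 0 0 0 0 0;0 0 0 0 0 0;0 0 0 0 0 0' 0.5; python3 -c "
from workcell import ctrl;print(ctrl.finish_job())"
```

```text
time_s: 33.78
eef_pos: [0.365, -0.3217, 0.2114]
orientation: [[0.251, 0.968, -0.0], [0.968, -0.251, -0.0], [-0.0, -0.0, -1.0]]
wrist_force: [0.2, -0.1, -0.2]
grip_width: 0.0685
the job is handed in; nothing more can be done
None
```

The bench is sorted and I handed the job in at about 34 s of the 118 s allowed. I placed rail_a in the tray first, then moved the tin from rail_b to the mat, because rail_b could not be lifted under it. Rail_b followed into the tray, then the two dogs into the middle-sized box.

My last checks from the cameras:
- **Rails:** both lie flat on the tray floor, about 63 mm apart and parallel to the tray's sides.
- **Dogs:** both stand upright in the box, about 50 mm apart.
- **Tin:** it is upright and about 3 mm off the mat's centre, wholly on the cork. I kept it upright throughout.
- **Jar and sanding block:** unmoved to within about 1 mm.
- **Gripper:** open, empty and clear of everything.

- **Blocked views:** at the end the arm hid the rails, the jar and part of the sanding block from the side camera, and most of one dog from the top camera. Those items rest on one view each; the rails and that dog had also been seen from the side just after I placed them.
- **Disagreement:** the top view put the rails about 4–5 mm in y from where the gripper released them. That is well inside the room they have in the tray.

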